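Tip the ball bin and weigh a scoop of grinding balls

TASK

Lift the tipping bin by its bar handle until it leans on its stop, so that the three grinding balls run together at its low far end, and let go: the stiff hinge holds it. Then with the broad scoop scoop all three balls out of that corner and set the scoop, balls inside, level on the middle of the balance pan, without letting a ball fall on the bench.

Things in the scene. Friction and masses are not known exactly. Their poses are not given: they have to be found in the camera images.
- bin_stand: steel base plate (205 x 110 mm) that is fixed to the bench and carries the tipping bin; origin on the bench under the bin, x points from the handle end to the far (low) end, z up. The hinge pin runs along y at x = +85 mm, 30 mm above the bench.
- bin (a joint): tilt of the bin about the hinge pin at its far end, rad: 0 level, grows as the handle end is lifted, hard stop at 0.35 (20 degrees). The hinge is stiff (about 1.4 N m) and stays where it is left; lifting at the handle takes 7 to 10 N.
- bin_corner (a point): low corner of the grey open bin: mid crease of floor and end wall, 4 mm above the pin. Axes turn with the bin: x along the floor to the far end, z square to it. The floor runs 165 mm back, flat for 44 mm across, then sides rise at 30 degrees to upright walls 86 mm apart, 34 mm high. The end wall leans outward for 50 mm, at 55 degrees to the floor, then stands square to it for 35 mm.
- bin_handle (a point): middle of the bin's handle, a round steel bar 14 mm in diameter and 86 mm long, along the bin's y; it stands 212 mm behind the corner and 31 mm above the bin's floor, with a 36 mm gap to the bin's back wall (as high as the bar's middle plus 3 mm) and two 10 mm arms 37 mm either side of the middle. Axes turn with the bin.
- scoop: broad aluminium scoop, 68 mm wide, 81 long (the other is 34 wide), 150 g. Origin under its handle, on the underside; x to the open lip, z up. Handle: upright black plate 12 mm thick in x, 36 wide in y, top at 118 mm. Flat blade 34 wide, 2 thick, lip at x = 75 mm; sides rise at 30 degrees by 10 mm, 18 mm walls above along the rear half and back. Balances near x = 25 mm.
- scoop_in (a point): middle of the scoop's inside floor, 37 mm ahead of the scoop's origin and 2 mm up; the same axes
- ball_a_center (a point): white ceramic ball, 20 mm diameter, 16 g (solid; it rolls only on slopes steeper than about 12 degrees); the point is its centre
- ball_b_center (a point): white ceramic ball, 20 mm diameter, 16 g (solid; it rolls only on slopes steeper than about 12 degrees); the point is its centre
- ball_c_center (a point): white ceramic ball, 20 mm diameter, 16 g (solid; it rolls only on slopes steeper than about 12 degrees); the point is its centre
- balance_pan (a point): centre of the top face of the balance's round steel pan (136 mm across), 66 mm above the bench; the cream balance (220 x 180 mm) is fixed; x points away from its display, z up

How it is judged:
By the outcome, as a careful person would: the job done as asked, in the order asked, and still so for the second after the job is handed in, with the robot touching nothing.
It also fails if it takes over 72 s, if anything falls off the work surface, if the arm or the gripper's body presses on something with over 40 N, if the wrist force passes 120 N, or if a joint passes its speed limit or range.

ROBOT

A 6-joint arm with a two-finger parallel gripper is mounted at the origin on the work surface. World frame = base frame: x ahead of the robot, y to its left, z up, the work surface at z = 0. Lengths are in mm, angles in rad, forces in N, time in s.
With the tool pointing down it reaches from about 300 to 825 mm from the base axis. Payload 5.4 kg.
Tool frame: the origin (TCP) lies on the front face of the gripper's body, between the roots of the fingers; the fingertips stand 88 mm ahead of it and the grasp point (between the pads) lies 69 mm ahead of it (r.tcp_to_tips is the distance from the TCP to the fingertips, in mm); x points along the fingers, y is the direction in which the jaws open and shut, and the axes are right-handed (so a half turn about x gives the same grasp; the last joint's range is limited). The gripper opens to 92 mm and grips with 3 to 60 N. Pads are 20 mm wide; open, the fingers measure 128 mm over their backs; the gripper's body (75 mm by 189 mm) begins 69 mm behind the grasp point.
Start: joints at [-0.21, 0.158, 1.597, -0, 1.386, -0.21], TCP at [574.984, -0.018, 302.701] pointing down, gripper open.
Joint ranges: [-2.91, 2.91], [-0.94, 2.29], [0.18, 2.7], [-1.29, 4.43], [0.17, 2.64], [-3, 3]. Speed limits (rad/s): [2.57, 2.57, 3.14, 3.14, 3.14, 3.14].

INTERFACE

Orientations are given as a rotation vector (axis times angle).
In Python, from plant import r, optics gives the robot as it stands.
- The arm moves only by the tool arm_command, never from a script. Its argument "motion" is a list that holds one entry, the list of rows, each a list of 7 numbers: the shift along the tool's x, y, z in m, then the turn, a rotation vector about the tool's x, y, z in rad, then the closure, from -1 (fully open) to 1 (shut). In form: [[[dx, dy, dz, rx, ry, rz, fingers], ...]]. A call has 1 to 10 rows; each row is the pose to reach, as a shift and turn from the pose commanded when the call began, along the tool's axes at that moment; what a row does not reach only later rows make up. A row lasts 1/10 s, in which the tool goes at most 50 mm and 8.59 degrees, less where a joint would pass 70% of its speed; a pose out of reach is approached as far as the arm can. A call with a gripper value outside its range is refused whole. The fingers move at their own pace and stop on an object; "grip_force" is the grip in N (left out, the last holds). Time passes only in rows, so rows that repeat a pose let the fingers close. It gives the time, the measured TCP pose, the force and the opening at its end, in the units of the state.
- r.state(): the state, without advancing time (a new reading comes with each control period).
- optics.read_camera(name): name is "scene" or "side" or "wrist"; returns the picture (420x560x3 uint8, red, green, blue); there is no depth.
- optics.get_calibration(name): a dict with "fovy" (degrees; the focal length in pixels is half the picture's height over the tangent of half this angle, whatever the lens; pixels are square), "cx", "cy" (the principal point, pixels), "dist_coeffs" ([k1, k2, p1, p2, k3] as OpenCV has them; the pictures are not rectified), "world_to_cam" (4x4, takes a point from world to camera coordinates); the wrist camera has in their place "T_tool_cam" (4x4, takes a point from camera to tool coordinates, whose origin is the TCP and whose axes are the tool frame's). Camera axes: x right, y down, z forward; pixel columns grow to the right and rows downward; lengths in mm; the calibration is good to about 2 mm. A picture is of the moment at which its call begins: read the wrist's pose just before it. get_calibration takes no time and is no camera call.
- r.finish_job(): hands the job in, once; it reports no verdict.
The state is a dict: "t": time; "q": joint angles; "joint_velocities": joint speeds; "joint_efforts": joint torques, N m; "position": TCP position; "tcp_rot": TCP orientation; "force": force on the tool from outside, world axes, zero at the start; "torque": the same for the moment, N m; "grip_width": opening from 0.0 (shut) to 1.0 (fully open).
Only numpy, scipy, OpenCV 4.12 (cv2) and the standard library are available. Lean on these libraries where they do the work, as an engineer would, in place of code of your own. Each camera call takes 0.05 s, during which the arm holds its last target.

## Working session

There is one attempt and no reset: what is moved stays moved. The work goes in short steps, Python scripts to look and compute and a tool call to move; the robot and the scene stay as the last step left them, time stands still between calls to the robot, and variables do not carry over. Pictures are saved under pics/ and viewed, and the job is handed in when it is done.

Besides the shell and the picture viewer there is one more tool, called after "Call:" in YAML: its name, and indented under it one key for each argument. arm_command: Moves the arm, as the interface text tells. Its arguments: {"type":"object","properties":{"motion":{"type":"array"},"grip_force":{"type":"number"}},"required":["motion"]}

```bash
ls; mkdir -p pics; python3 - <<'E'
from plant import r, optics
import cv2
print(r.state())
for n in ["scene","side","wrist"]:
    im=optics.read_camera(n); cv2.imwrite(f"pics/{n}0.png",im[:,:,::-1])
    print(n,optics.get_calibration(n))
E
```

```text
pics
{'t': 0.0, 'q': array([-2.10111184e-01,  1.59028041e-01,  1.59819172e+00,  4.33905209e-08,
        1.38616032e+00, -2.10069775e-01]), 'joint_velocities': array([ 7.77821960e-06, -6.72797257e-04,  8.96061451e-04,  2.05274384e-03,
        8.71907431e-05,  1.82906518e-04]), 'joint_efforts': array([ 4.79022274e-04, -3.85570908e+01, -3.22103977e+01,  7.00944406e-02,
        3.78346047e-02, -1.56143192e-04]), 'position': array([5.74556685e+02, 6.69765290e-02, 3.01750849e+02]), 'tcp_rot': array([ 1.20867762,  1.21074184, -1.21034103]), 'force': array([-0.31490526, -0.15034194,  0.23278387]), 'torque': array([-0.02631178, -0.01489628,  0.02008905]), 'grip_width': 0.9997327032927426}
scene {'fovy': 51.64299744078431, 'cx': 282.87168467040823, 'cy': 211.98570772800653, 'dist_coeffs': array([-0.08147779,  0.        ,  0.        ,  0.        ,  0.        ]), 'world_to_cam': array([[ 5.66263727e-01,  8.24198610e-01, -6.48411762e-03,
        -3.41440661e+02],
       [ 5.72012214e-01, -3.98639322e-01, -7.16860320e-01,
        -2.75188083e+02],
       [-5.93420103e-01,  4.02223002e-01, -6.97186
[... 477 characters left out ...]
,
       [ 5.47598317e-01,  6.76746537e-01, -4.92087602e-01,
         5.70802388e+02],
       [ 0.00000000e+00,  0.00000000e+00,  0.00000000e+00,
         1.00000000e+00]])}
wrist {'fovy': 61.614759705780756, 'cx': 284.34606642193665, 'cy': 211.87270322331622, 'dist_coeffs': array([0.00231431, 0.        , 0.        , 0.        , 0.        ]), 'T_tool_cam': array([[-7.43167395e-05, -2.92069322e-01,  9.56397148e-01,
        -8.16921886e+01],
       [ 9.99999987e-01, -1.60185677e-04,  2.87865941e-05,
        -1.60857315e-01],
       [ 1.44793443e-04,  9.56397138e-01,  2.92069330e-01,
        -8.30580035e+01],
       [ 0.00000000e+00,  0.00000000e+00,  0.00000000e+00,
         1.00000000e+00]])}
```

View pics/scene0.png

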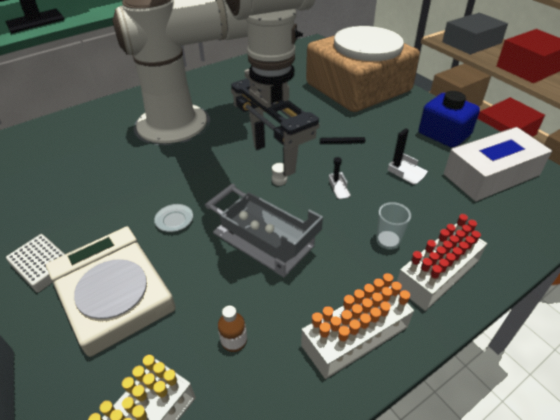

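View pics/side0.png

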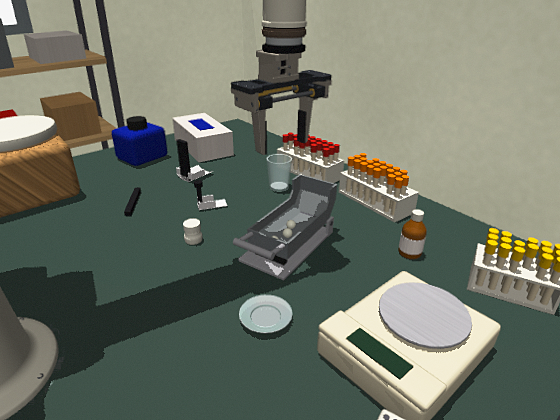

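View pics/wrist0.png

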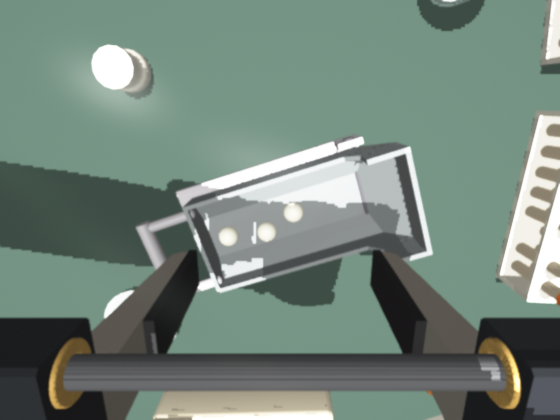

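```bash
cat > h.py <<'E'
import numpy as np, cv2
from scipy.spatial.transform import Rotation as R
from plant import r, optics
def K(c):
    f=210/np.tan(np.radians(c['fovy'])/2)
    return np.array([[f,0,c['cx']],[0,f,c['cy']],[0,0,1]]),np.array(c['dist_coeffs'],float)
def pose(s=None):
    s=s or r.state(); T=np.eye(4); T[:3,:3]=R.from_rotvec(s['tcp_rot']).as_matrix(); T[:3,3]=s['position']; return T
def cam2w(n,T=None):
    c=optics.get_calibration(n)
    return (pose() if T is None else T)@c['T_tool_cam'] if n=='wrist' else np.linalg.inv(c['world_to_cam'])
def ray(n,px,T=None):
    c=optics.get_calibration(n); k,d=K(c); M=cam2w(n,T)
    u=cv2.undistortPoints(np.array(px,float).reshape(-1,1,2),k,d).reshape(-1,2)
    D=np.c_[u,np.ones(len(u))]@M[:3,:3].T
    return M[:3,3],D/np.linalg.norm(D,axis=1)[:,None]
def onz(n,px,z,T=None):
    o,D=ray(n,px,T); return o+D*((z-o[2])/D[:,2])[:,None]
def tri(obs):
    # obs list of (cam,px,T)
    A=np.zeros((3,3));b=np.zeros(3);L=[]
    for n,p,T in obs:
        o,D=ray(n,[p],T);P=np.eye(3)-np.outer(D[0],D[0]);A+=P;b+=P@o;L.append((P,o))
    x=np.linalg.solve(A,b); return x,[np.linalg.norm(P@(x-o)) for P,o in L]
def proj(n,X,T=None):
    c=optics.get_calibration(n);k,d=K(c);M=np.linalg.inv(cam2w(n,T))
    return cv2.projectPoints(np.array(X,float).reshape(-1,1,3),cv2.Rodrigues(M[:3,:3])[0],M[:3,3],k,d)[0].reshape(-1,2)
def snap(n,f):
    T=pose(); im=optics.read_camera(n)[:,:,::-1].copy(); cv2.imwrite(f'pics/{f}.png',im); np.save(f'pics/{f}_T.npy',T); return im,T
def crop(im,x0,y0,x1,y1,s,f):
    c=cv2.resize(im[y0:y1,x0:x1],None,fx=s,fy=s,interpolation=cv2.INTER_CUBIC)
    for x in range((x0+19)//20*20,x1,20): cv2.putText(c,str(x),((x-x0)*s,10),0,.35,(0,255,255),1); cv2.line(c,((x-x0)*s,12),((x-x0)*s,18),(0,255,255),1)
    for y in range((y0+19)//20*20,y1,20): cv2.putText(c,str(y),(0,(y-y0)*s+4),0,.35,(0,255,255),1); cv2.line(c,(24,(y-y0)*s),(30,(y-y0)*s),(0,255,255),1)
    cv2.imwrite(f'pics/{f}.png',c)
E
python3 - <<'E'
from h import *
T=pose();np.save('pics/wrist0_T.npy',T);print(T.round(3))
crop(cv2.imread('pics/wrist0.png'),120,120,450,300,2,'w0a')
crop(cv2.imread('pics/scene0.png'),190,110,440,290,3,'s0a')
crop(cv2.imread('pics/side0.png'),160,120,350,290,4,'d0a')
E
```

```text
[[-1.00000e-03  1.00000e+00  0.00000e+00  5.74643e+02]
 [ 0.00000e+00  0.00000e+00 -1.00000e+00  5.00000e-02]
 [-1.00000e+00 -1.00000e-03 -0.00000e+00  3.01940e+02]
 [ 0.00000e+00  0.00000e+00  0.00000e+00  1.00000e+00]]
```

View pics/w0a.png

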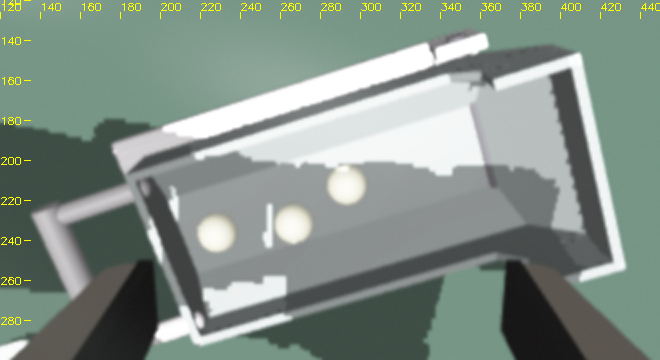

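View pics/s0a.png

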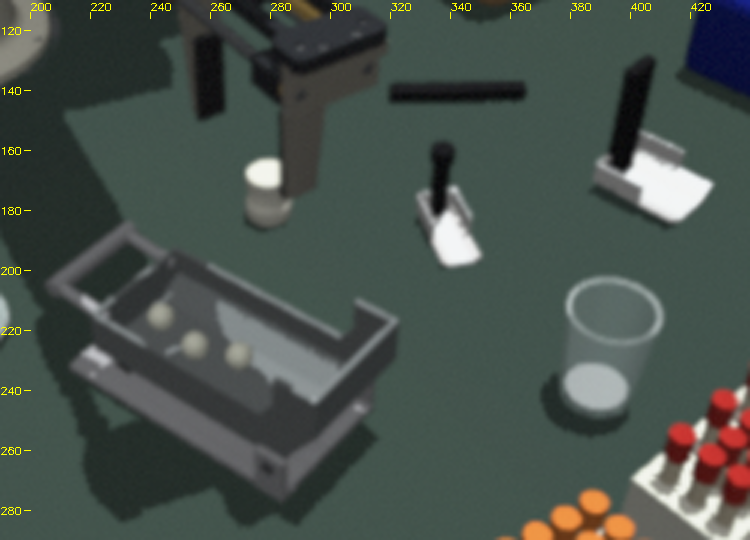

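View pics/d0a.png

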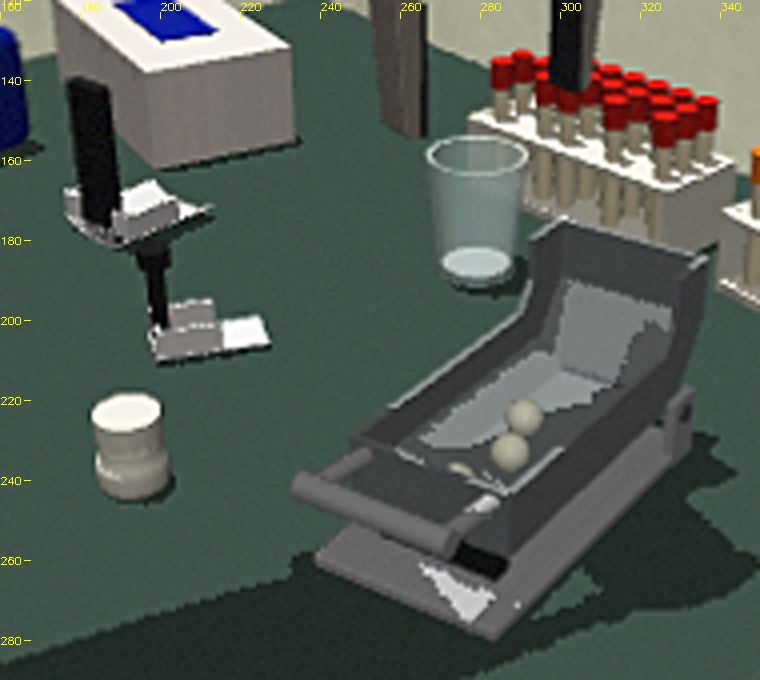

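```bash
python3 - <<'E'
from h import *
T=np.load('pics/wrist0_T.npy')
print('far wall top', onz('wrist',[(410,147.5),(432,254)],110,T).round(1))
print('scene', onz('scene',[(190+398/3,110+320/3),(190+318/3,110+403/3)],110).round(1))
print('side', onz('side',[(160+708/4,120+258/4),(160+566/4,120+217/4)],110).round(1))
print('handle scene(z65)',onz('scene',[(208.3,204),(232.7,186.3)],65).round(1))
print('handle side(z65)',onz('side',[(272.8,255.5),(234.5,241)],65).round(1))
print('handle tri +y end',tri([('scene',(232.7,186.3),None),('side',(234.5,241),None)]))
print('handle tri -y end',tri([('scene',(208.3,204),None),('side',(272.8,255.5),None)]))
print('wrist handle',onz('wrist',[(139,229)],68,T))
# balls wrist
print('balls z',onz('wrist',[(228,236.5),(267,232),(293,212.5)],44,T).round(1))
# side view base plate corners at z~? 
E
```

```text
far wall top [[670.8  51.4 110. ]
 [698.6 -37.5 110. ]]
scene [[670.9  51.  110. ]
 [700.3 -36.  110. ]]
side [[698.  -39.8 110. ]
 [672.8  47.2 110. ]]
handle scene(z65) [[ 459.9 -102.7   65. ]
 [ 438.7  -28.    65. ]]
handle side(z65) [[ 466.8 -107.4   65. ]
 [ 438.6  -26.3   65. ]]
handle tri +y end (array([438.29403754, -27.50619328,  65.20987613]), [np.float64(0.6210288292090272), np.float64(0.6210288292090594)])
handle tri -y end (array([ 465.07493412, -106.50899125,   67.70952961]), [np.float64(2.762828317269417), np.float64(2.7628283172694044)])
wrist handle [[435.87721561 -30.28138933  68.        ]]
balls z [[516.1 -47.1  44. ]
 [556.3 -42.1  44. ]
 [582.9 -21.2  44. ]]
```

Call:
arm_command:
  motion:
    - [[0.1,-0.123,0.0665,-0.303,0,0,0.3],[0.1,-0.123,0.0665,-0.303,0,0,0.3],[0.1,-0.123,0.0665,-0.303,0,0,0.3],[0.1,-0.123,0.0665,-0.303,0,0,0.3],[0.1,-0.123,0.0665,-0.303,0,0,0.3],[0.1,-0.123,0.0665,-0.303,0,0,0.3],[0.1,-0.123,0.0665,-0.303,0,0,0.3]]
  grip_force: 20

```text
t: 0.85
position: [453.6, -66.6, 204.1]
tcp_rot: [0.983, 1.335, -0.982]
force: [0.9, -0.1, 0.2]
grip_width: 0.41
```

```bash
python3 - <<'E'
from h import *
im,T=snap('wrist','w1');print(T.round(3),r.state()['grip_width'],r.state()['t'])
E
```

```text
[[ 3.00000e-03  9.54000e-01  2.99000e-01  4.53573e+02]
 [-1.00000e-03  2.99000e-01 -9.54000e-01 -6.65720e+01]
 [-1.00000e+00  2.00000e-03  2.00000e-03  2.04145e+02]
 [ 0.00000e+00  0.00000e+00  0.00000e+00  1.00000e+00]] 0.3743174432493389 0.9
```

View pics/w1.png

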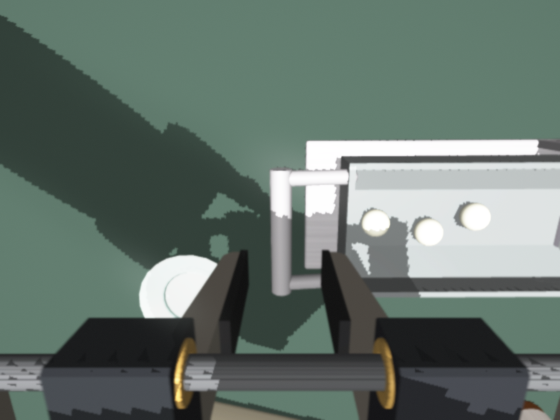

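```bash
python3 - <<'E'
from h import *
T=np.load('pics/w1_T.npy')
p=onz('wrist',[(281,171),(281.5,293)],66,T);print(p.round(1),p.mean(0).round(1))
print('in tool',(np.linalg.inv(T)@np.r_[p.mean(0),1]).round(1))
E
```

```text
[[ 439.1  -26.4   66. ]
 [ 465.  -109.    66. ]] [452.1 -67.7  66. ]
in tool [138.1  -2.1   0.4   1. ]
```

Call:
arm_command:
  motion:
    - [[0.035,0,0.001,0,0,0,0.3],[0.068,0,0.001,0,0,0,0.3],[0.068,0,0.001,0,0,0,0.3],[0.068,0,0.001,0,0,0,0.3],[0.068,0,0.001,0,0,0,1],[0.068,0,0.001,0,0,0,1],[0.068,0,0.001,0,0,0,1],[0.068,0,0.001,0,0,0,1]]
  grip_force: 20

```text
t: 1.7
position: [452.1, -68.3, 136.2]
tcp_rot: [0.98, 1.338, -0.984]
force: [-6.7, -2.9, 7.7]
grip_width: 0.142
```

```bash
python3 - <<'E'
from h import *
im,T=snap('side','d2');print(T.round(3)); s=r.state();print(s['grip_width']*92,s['force'],s['t'])
crop(im,160,120,350,290,4,'d2a')
E
```

```text
[[-1.00000e-03  9.54000e-01  2.99000e-01  4.52148e+02]
 [-2.00000e-03  2.99000e-01 -9.54000e-01 -6.83190e+01]
 [-1.00000e+00 -2.00000e-03  2.00000e-03  1.36241e+02]
 [ 0.00000e+00  0.00000e+00  0.00000e+00  1.00000e+00]]
13.392386578030347 [-6.58753691 -3.6586503   7.62962338] 1.75
```

View pics/d2a.png

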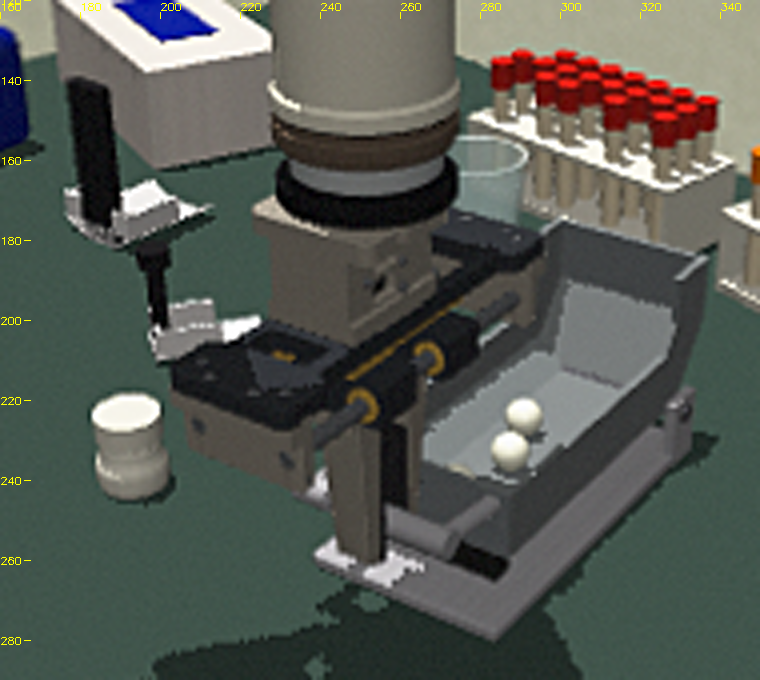

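```bash
python3 - <<'E'
import numpy as np
for f in np.r_[np.arange(1,11)*.035,.36,.37,.38,.4]:
    c,s=np.cos(f),np.sin(f); x=-212*c+106*s; z=212*s+106*c
    print(round(f,3),-round(z-106,1),round(x+212,1))
E
```

```text
0.035 -7.4 3.8
0.07 -14.6 7.9
0.105 -21.6 12.3
0.14 -28.5 16.9
0.175 -35.3 21.7
0.21 -41.9 26.8
0.245 -48.3 32.0
0.28 -54.5 37.5
0.315 -60.5 43.3
0.35 -66.3 49.2
0.36 -67.9 50.9
0.37 -69.5 52.7
0.38 -71.1 54.4
0.4 -74.2 58.0
```

Call:
arm_command:
  motion:
    - [[-0.0074,0.0038,0,0,0,-0.035,1],[-0.0146,0.0079,0,0,0,-0.07,1],[-0.0216,0.0123,0,0,0,-0.105,1],[-0.0285,0.0169,0,0,0,-0.14,1],[-0.0353,0.0217,0,0,0,-0.175,1],[-0.0419,0.0268,0,0,0,-0.21,1],[-0.0483,0.032,0,0,0,-0.245,1],[-0.0545,0.0375,0,0,0,-0.28,1],[-0.0605,0.0433,0,0,0,-0.315,1],[-0.0605,0.0433,0,0,0,-0.315,1]]
  grip_force: 30

```text
t: 2.75
position: [493.3, -55.3, 195.9]
tcp_rot: [0.781, 1.523, -1.222]
force: [-4.4, -3.2, 2.0]
grip_width: 0.139
```

```bash
python3 - <<'E'
from h import *
s=r.state();print(s['force'],s['position'],s['grip_width']*92);T=pose();print(T.round(3))
ux=np.array([.9545,.2982,0]);h=np.array([653.9,-3.3,30])+0
p=T[:3,3]+69*T[:3,0]; d=p-h; print('grasp angle',np.arctan2(d[2],-d@ux)-np.arctan2(35,212), np.hypot(d[2],d@ux))
E
```

```text
[-4.44585916 -3.18433968  2.01884604] [493.27721389 -55.33132264 195.92679781] 12.81246526307472
[[-2.99000e-01  9.06000e-01  2.99000e-01  4.93277e+02]
 [-9.50000e-02  2.83000e-01 -9.54000e-01 -5.53310e+01]
 [-9.49000e-01 -3.14000e-01  1.00000e-03  1.95927e+02]
 [ 0.00000e+00  0.00000e+00  0.00000e+00  1.00000e+00]]
grasp angle 0.32149465760554685 215.34762902966278
```

Call:
arm_command:
  motion:
    - [[-0.0037,0.0019,0,0,0,-0.0175,1],[-0.0074,0.0038,0,0,0,-0.035,1],[-0.009,0.0047,0,0,0,-0.043,1],[-0.0105,0.0055,0,0,0,-0.05,1],[-0.0105,0.0055,0,0,0,-0.05,1]]

```text
t: 3.25
position: [500.3, -53.1, 202.3]
tcp_rot: [0.747, 1.551, -1.258]
force: [-3.2, -6.5, -7.8]
grip_width: 0.144
```

```bash
cat > ang.py <<'E'
from h import *
s=r.state();print(s['force'].round(1),s['position'],s['grip_width']*92,s['t']);T=pose()
ux=np.array([.9545,.2982,0]);h=np.array([653.9,-3.3,30])+0
p=T[:3,3]+69*T[:3,0]; d=p-h; print('grasp angle',np.arctan2(d[2],-d@ux)-np.arctan2(35,212), np.hypot(d[2],d@ux))
E
python3 ang.py
```

```text
[-3.2 -6.5 -7.8] [500.33721955 -53.08498564 202.25873984] 13.285651179429536 3.25
grasp angle 0.36130419135798886 215.34859676892134
```

Call:
arm_command:
  motion:
    - [[-0.0021,0.0011,0,0,0,-0.01,1],[-0.0043,0.0022,0,0,0,-0.02,1],[-0.0043,0.0022,0,0,0,-0.02,1],[-0.0043,0.0022,0,0,0,-0.02,1]]

```text
t: 3.65
position: [501.9, -52.5, 202.0]
tcp_rot: [0.731, 1.566, -1.275]
force: [-5.5, -12.0, -24.4]
grip_width: 0.14
```

```bash
python3 ang.py
```

```text
[ -5.5 -12.  -24.4] [501.93635271 -52.45585583 201.96924763] 12.862039255422815 3.65
grasp angle 0.3630250258864067 215.37063718041904
```

Call:
arm_command:
  motion:
    - [[0,0,0,0,0,0,0.3],[0,0,0,0,0,0,0.3],[0,0,0,0,0,0,0.3],[-0.03,0,0,0,0,0,0.3],[-0.08,0,0,0,0,0,0.3],[-0.11,0,0,0,0,0,0.3],[-0.11,0,0,0,0,0,0.3]]

```text
t: 4.35
position: [547.6, -38.5, 314.9]
tcp_rot: [0.741, 1.549, -1.264]
force: [0.2, 0.6, 0.1]
grip_width: 0.347
```

```bash
python3 - <<'E'
from h import *
print(r.state()['t'],r.state()['force'],pose().round(3))
print(tri([('side',(183,140.5),None),('scene',(404.3,130.7),None)]))
im,T=snap('side','d3');crop(im,160,100,350,290,4,'d3a')
im,T=snap('scene','s3');crop(im,190,110,440,290,3,'s3a')
E
```

```text
4.35 [0.20745988 0.56441938 0.06034429] [[-3.47000e-01  8.89000e-01  2.99000e-01  5.47638e+02]
 [-1.15000e-01  2.77000e-01 -9.54000e-01 -3.85050e+01]
 [-9.31000e-01 -3.66000e-01  6.00000e-03  3.14917e+02]
 [ 0.00000e+00  0.00000e+00  0.00000e+00  1.00000e+00]]
(array([556.40610259, 399.69976444, 118.20204974]), [np.float64(1.7191296677822843), np.float64(1.7191296677821881)])
```

View pics/d3a.png

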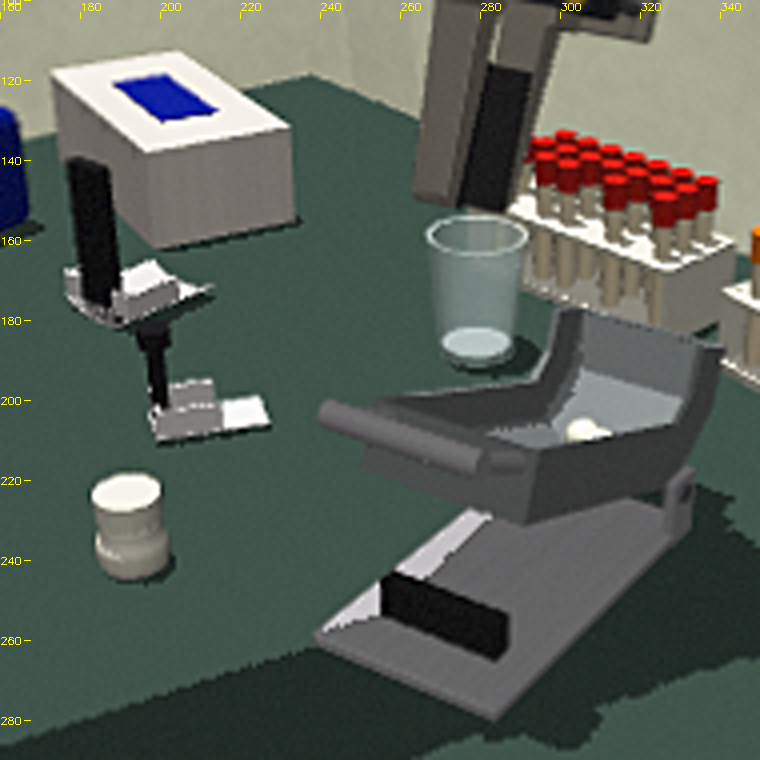

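View pics/s3a.png

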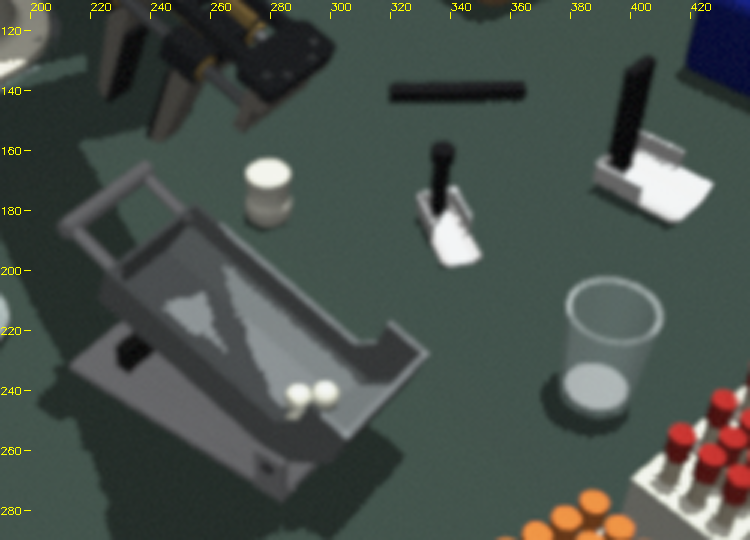

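```bash
python3 - <<'E'
from h import *
print(onz('scene',[(190+620/3,110+170/3),(427.7,171),(414,184)],[2]*1 and 2).round(1))
print(onz('scene',[(427.7,171),(414,184)],10).round(1))
print(onz('side',[(213,172.5)],8).round(1))
# target pose in tool coordinates
T=pose()
def rel(p,yaw):
    c,s=np.cos(yaw),np.sin(yaw)
    Rm=np.array([[0,c,s],[0,s,-c],[-1,0,0]])
    D=T[:3,:3].T; print((D@(np.array(p)-T[:3,3])/1000).round(3), R.from_matrix(D@Rm).as_rotvec().round(3))
rel([580,340,330],0.303);rel([580,340,330],0)
E
```

```text
[[553.1 404.8   2. ]
 [613.7 460.3   2. ]
 [629.8 390.1   2. ]]
[[619.5 451.2  10. ]
 [635.4 381.8  10. ]]
[[630.  378.3   8. ]]
[-0.074  0.128 -0.351] [0.    0.001 0.383]
[-0.074  0.128 -0.351] [0.3   0.059 0.379]
```

Call:
arm_command:
  motion:
    - [[-0.074,0.125,-0.357,0.077,0.016,0.383,0.1],[-0.074,0.125,-0.357,0.077,0.016,0.383,0.1],[-0.074,0.125,-0.357,0.077,0.016,0.383,0.1],[-0.074,0.125,-0.357,0.077,0.016,0.383,0.1],[-0.074,0.125,-0.357,0.077,0.016,0.383,0.1],[-0.074,0.125,-0.357,0.077,0.016,0.383,0.1],[-0.074,0.125,-0.357,0.077,0.016,0.383,0.1],[-0.074,0.125,-0.357,0.077,0.016,0.383,0.1],[-0.074,0.125,-0.357,0.077,0.016,0.383,0.1],[-0.074,0.125,-0.357,0.077,0.016,0.383,0.1]]

```text
t: 5.45
position: [574.3, 344.9, 328.4]
tcp_rot: [1.038, 1.311, -1.045]
force: [0.6, -0.4, -0.4]
grip_width: 0.448
```

```bash
python3 - <<'E'
from h import *
im,T=snap('wrist','w4');print(r.state()['t'],T.round(3))
crop(im,180,20,420,230,3,'w4a')
E
```

```text
5.5 [[-5.00000e-03  9.75000e-01  2.24000e-01  5.74349e+02]
 [-1.00000e-03  2.24000e-01 -9.75000e-01  3.44863e+02]
 [-1.00000e+00 -5.00000e-03  0.00000e+00  3.28368e+02]
 [ 0.00000e+00  0.00000e+00  0.00000e+00  1.00000e+00]]
```

View pics/w4.png

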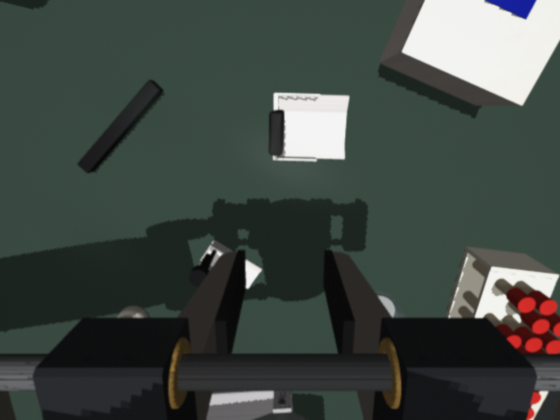

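View pics/w4a.png

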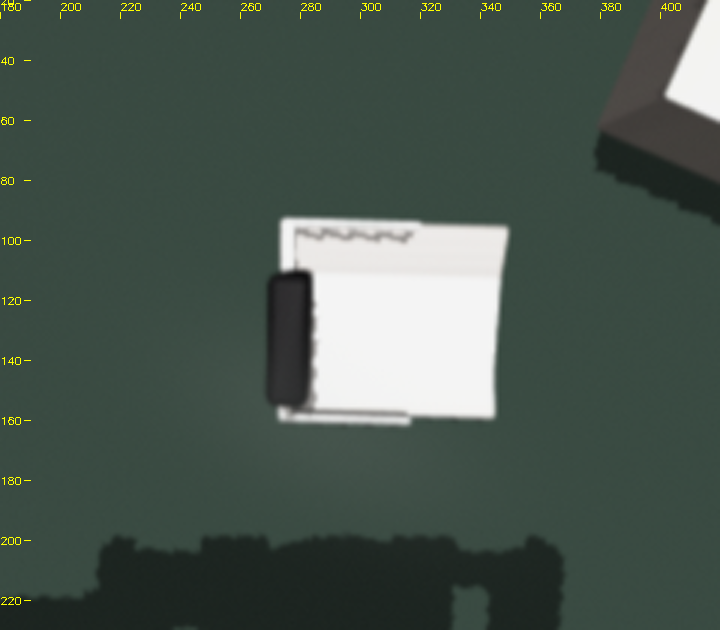

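```bash
python3 - <<'E'
from h import *
T=np.load('pics/w4_T.npy')
g=lambda x,y:(180+x/3,20+y/3)
h=onz('wrist',[g(289.5,339)],118,T)[0]
he=onz('wrist',[g(268,276),g(266.5,402)],118,T)
lip=onz('wrist',[g(508,228),g(494,417)],11,T)
d=lambda v:np.degrees(np.arctan2(v[1],v[0]))
print(h,he.round(1),d(he[0]-he[1])-90,lip.round(1),np.linalg.norm(lip[0]-lip[1]),d(lip[0]-lip[1])-90)
m=lip.mean(0);print(d(m-h),np.linalg.norm((m-h)[:2]))
top=onz('wrist',[g(281,218),g(420,223)],30,T);print(top.round(1),d(top[1]-top[0]),np.linalg.norm(top[1]-top[0]))
f=onz('wrist',[g(320,272),g(500,274)],2,T);print(d(f[1]-f[0]))
# TCP axis
print('tool y deg',d(T[:3,1]))
E
```

```text
[553.41200807 402.4257228  118.        ] [[544.3 417.1 118. ]
 [550.9 384.4 118. ]] 11.509118175232473 [[620.3 449.4  11. ]
 [633.9 383.   11. ]] 67.735732234581 11.568317627715487
10.58089546258535 74.93647642888318
[[541.  434.1  30. ]
 [587.6 443.1  30. ]] 10.9706313041691 47.430253371044905
12.320952234649065
tool y deg 12.94290837587474
```

Call:
arm_command:
  motion:
    - [[0.03,-0.0035,-0.03,0.03,0,0,0.1],[0.06,-0.0075,-0.06,0.03,0,0,0.1],[0.1,-0.0075,-0.06,0.03,0,0,0.1],[0.14,-0.0075,-0.06,0.03,0,0,0.1],[0.166,-0.0075,-0.06,0.03,0,0,0.1],[0.166,-0.0075,-0.06,0.03,0,0,0.1],[0.166,-0.0075,-0.06,0.03,0,0,0.1]]

```text
t: 6.2
position: [554.5, 400.6, 164.8]
tcp_rot: [1.065, 1.296, -1.067]
force: [0.5, -0.2, 0.2]
grip_width: 0.452
```

```bash
python3 - <<'E'
from h import *
im,T=snap('wrist','w5');print(r.state()['t'],T.round(3),r.state()['force'])
E
```

```text
6.25 [[-2.00000e-03  9.81000e-01  1.92000e-01  5.54526e+02]
 [ 0.00000e+00  1.92000e-01 -9.81000e-01  4.00561e+02]
 [-1.00000e+00 -2.00000e-03 -1.00000e-03  1.64798e+02]
 [ 0.00000e+00  0.00000e+00  0.00000e+00  1.00000e+00]] [ 0.86933532 -0.19750876  0.07914113]
```

View pics/w5.png

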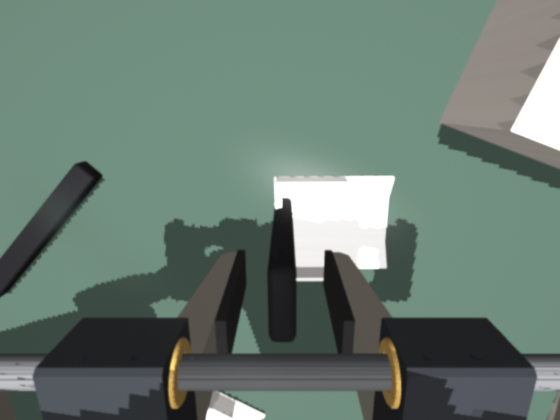

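Call:
arm_command:
  motion:
    - [[0,0,0,0,0,0,1],[0,0,0,0,0,0,1],[0,0,0,0,0,0,1],[0,0,0,0,0,0,1],[0,0,0,0,0,0,1]]
  grip_force: 50

```text
t: 6.75
position: [554.2, 402.0, 165.0]
tcp_rot: [1.064, 1.297, -1.065]
force: [-2.0, -0.5, 3.0]
grip_width: 0.126
```

```bash
python3 - <<'E'
from h import *
s=r.state();print(s['t'],pose().round(3),s['force'],s['grip_width']*92)
E
```

```text
6.75 [[-1.00000e-03  9.81000e-01  1.94000e-01  5.54211e+02]
 [ 1.00000e-03  1.94000e-01 -9.81000e-01  4.02047e+02]
 [-1.00000e+00 -1.00000e-03 -1.00000e-03  1.65023e+02]
 [ 0.00000e+00  0.00000e+00  0.00000e+00  1.00000e+00]] [-1.97974774 -0.45982118  3.027479  ] 11.636747128214541
```

Call:
arm_command:
  motion:
    - [[-0.02,0,0,0,0,0,1],[-0.06,0,0,0,0,0,1],[-0.11,0,0,0,0,0,1],[-0.16,0,0,0,0,0,1],[-0.16,0,0,0,0,0,1],[-0.16,0,0,0,0,0,1]]

```text
t: 7.35
position: [554.8, 402.0, 325.6]
tcp_rot: [1.066, 1.296, -1.063]
force: [-0.3, -0.9, -2.3]
grip_width: 0.126
```

```bash
python3 - <<'E'
from h import *
im,T=snap('wrist','w6');s=r.state();print(s['t'],T.round(3),s['force'],s['grip_width']*92)
crop(im,230,150,430,350,3,'w6a')
im,T=snap('side','d6');crop(im,120,60,320,220,4,'d6a')
E
```

```text
7.4 [[ 0.00000e+00  9.81000e-01  1.94000e-01  5.54765e+02]
 [ 2.00000e-03  1.94000e-01 -9.81000e-01  4.02024e+02]
 [-1.00000e+00  1.00000e-03 -1.00000e-03  3.25621e+02]
 [ 0.00000e+00  0.00000e+00  0.00000e+00  1.00000e+00]] [ 0.3971654   0.18933177 -2.34406356] 11.571089041139283
```

View pics/w6a.png

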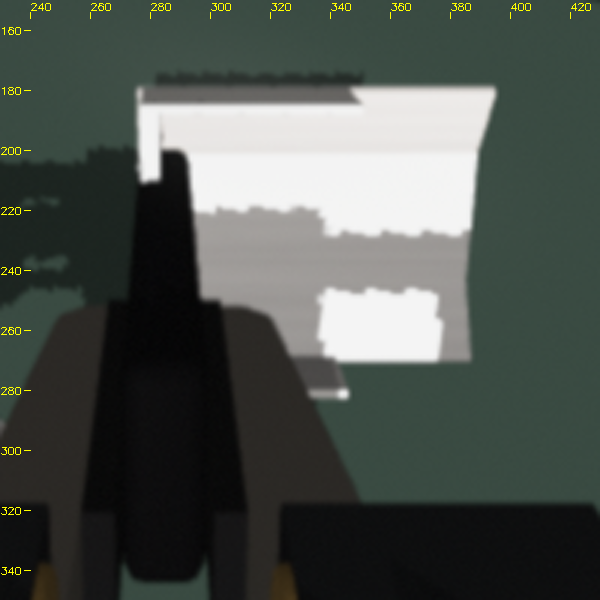

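View pics/d6a.png

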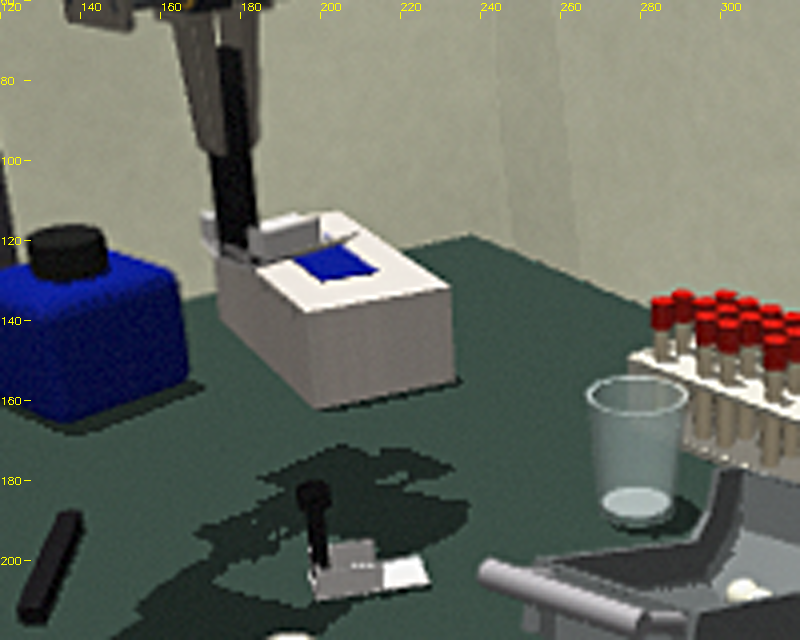

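```bash
python3 - <<'E'
from h import *
T=np.eye(4)
g=lambda x,y:(230+x/3,150+y/3)
o,D=ray('wrist',[g(496,88),g(470,360),g(479,152)],T)
for d,x in zip(D,[154,154,163]): print((o+d*(x-o[0])/d[0]).round(1))
E
```

```text
[154.   75.4 -34.2]
[154.   75.3  33.7]
[163.   75.7 -16.8]
```

```bash
cat >> h.py <<'E'
ux=np.array([.9545,.2982,0]);uy=np.array([-.2982,.9545,0]);H=np.array([653.9,-3.3,30.])
def B(phi=0.35):
    T=np.eye(4);c,s=np.cos(phi),np.sin(phi)
    bx=ux*c-np.array([0,0,s]);bz=ux*s+np.array([0,0,c])
    T[:3,:3]=np.c_[bx,uy,bz];T[:3,3]=H+4*bz;return T
def bp(x,y,z,phi=0.35): return (B(phi)@np.array([x,y,z,1.]))[:3]
E
python3 - <<'E'
from h import *
P=[bp(28.7,43,76),bp(28.7,-43,76),bp(0,22,0),bp(0,-22,0),bp(28.7,22,41),bp(28.7,-22,41),bp(-212,43,31),bp(-212,-43,31)]
for n,f,g,s,o in (('scene','s3',(190,110),3,'s3b'),('side','d3',(160,100),4,'d3b')):
    im=cv2.imread(f'pics/{f}_T.npy'.replace('_T.npy','.png'));c=im[g[1]:290,g[0]:440];c=cv2.resize(c,None,fx=s,fy=s,interpolation=cv2.INTER_CUBIC)
    for p in proj(n,P): cv2.circle(c,tuple(int(v) for v in ((p-g)*s)),3,(0,0,255),1)
    cv2.imwrite(f'pics/{o}.png',c[:600,:760]); print(proj(n,P).round(1))
E
```

```text
[[330.2 227.7]
 [304.9 253.7]
 [301.9 242.3]
 [289.3 254.8]
 [318.5 242.1]
 [305.8 255.2]
 [239.3 166. ]
 [211.4 186.4]]
[[305.8 176.8]
 [339.1 186.1]
 [301.  211.5]
 [317.9 217.1]
 [310.4 193.6]
 [327.3 198.6]
 [241.  202.9]
 [279.8 216.3]]
```

View pics/s3b.png

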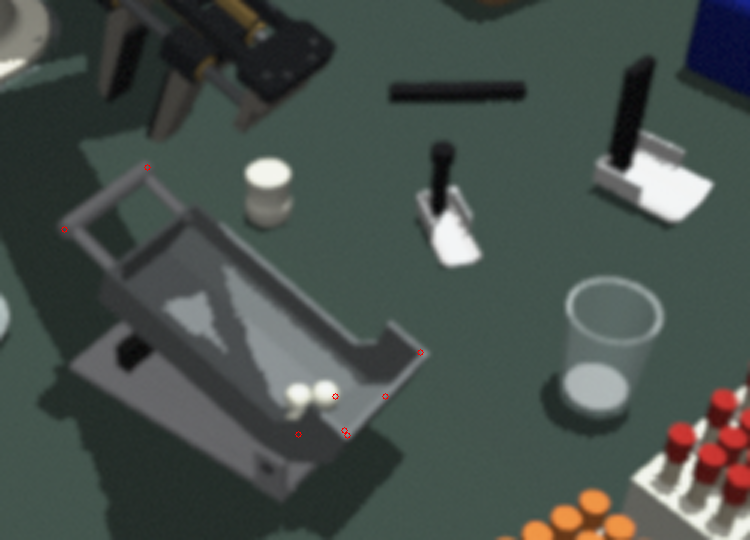

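View pics/d3b.png

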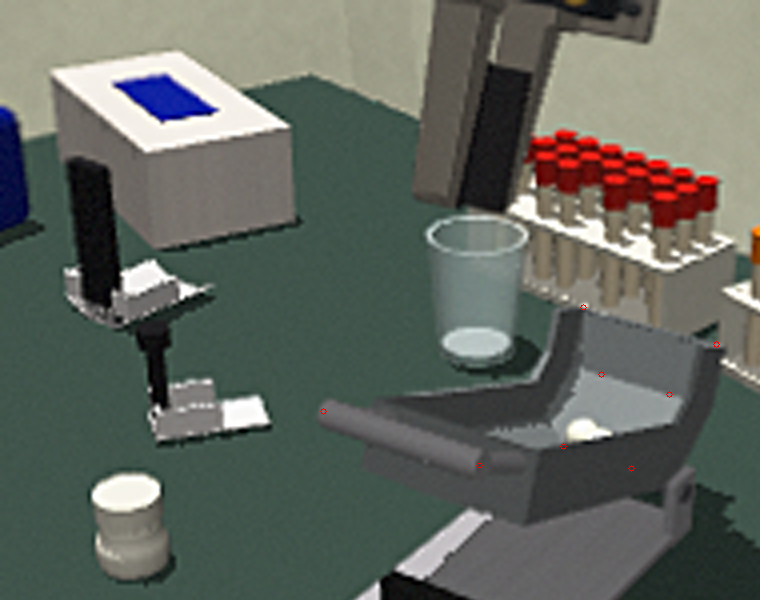

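```bash
cat >> h.py <<'E'
def tgt(lx,ly,lz,pitch=0.,off=(165,75.4)):
    """TCP pose with scoop lip underside at bin coords, pitch = lip-up angle relative to bin floor"""
    b=B();c,s=np.cos(pitch),np.sin(pitch)
    sx=b[:3,0]*c+b[:3,2]*s; sz=-b[:3,0]*s+b[:3,2]*c
    T=np.eye(4);T[:3,:3]=np.c_[-sz,sx,-uy]
    T[:3,3]=bp(lx,ly,lz)+off[0]*sz-off[1]*sx
    return T
def rel(Tg,T0=None):
    D=np.linalg.inv(pose() if T0 is None else T0)@Tg
    return np.r_[D[:3,3]/1000,R.from_matrix(D[:3,:3]).as_rotvec()].round(4)
def lipat(T=None,off=(165,75.4)):
    T=pose() if T is None else T
    p=(T@np.array([off[0],off[1],0,1.]))[:3]; b=np.linalg.inv(B())
    q=(b@np.r_[p,1])[:3]; sx=b[:3,:3]@T[:3,1]; return q.round(1), np.degrees(np.arctan2(sx[2],sx[0])).round(1), np.degrees(np.arctan2(sx[1],sx[0])).round(1)
E
python3 - <<'E'
from h import *
b=np.linalg.inv(B())
for n,ps in (('scene',[(290,241),(298.3,240.7),(287,247.5)]),('side',[(160+582/4,100+430/4),(160+607/4,100+437/4)])):
    o,D=ray(n,ps)
    for d in D:
        o2=(b@np.r_[o,1])[:3];d2=b[:3,:3]@d; print(n,(o2+d2*(10-o2[2])/d2[2]).round(1))
print(rel(tgt(-45,0,95)))
print(tgt(-45,0,95).round(2)); print(lipat())
E
```

```text
scene [-18.3  -1.9  10. ]
scene [-6.5 12.3 10. ]
scene [-12.9 -18.7  10. ]
side [ 9.8 17.7 10. ]
side [12.3  2.5 10. ]
[ 0.0024 -0.0024  0.4189 -0.1069 -0.0189 -0.3434]
[[-3.3000e-01  9.0000e-01  3.0000e-01  6.3235e+02]
 [-1.0000e-01  2.8000e-01 -9.5000e-01 -1.0030e+01]
 [-9.4000e-01 -3.4000e-01 -0.0000e+00  3.1928e+02]
 [ 0.0000e+00  0.0000e+00  0.0000e+00  1.0000e+00]]
(array([ 49.7, 408.1, 148.3]), np.float64(19.7), np.float64(-6.6))
```

Call:
arm_command:
  motion:
    - [[-0.01,0,0.03,0,0,-0.03,1],[-0.02,0,0.07,0,0,-0.06,1],[-0.02,-0.002,0.12,-0.02,0,-0.1,1],[-0.02,-0.002,0.17,-0.04,-0.01,-0.15,1],[-0.02,-0.002,0.22,-0.06,-0.01,-0.2,1],[-0.01,-0.002,0.27,-0.08,-0.015,-0.26,1],[0,-0.002,0.32,-0.1,-0.018,-0.3,1],[0.002,-0.002,0.365,-0.107,-0.019,-0.343,1],[0.002,-0.002,0.4,-0.107,-0.019,-0.343,1],[0.002,-0.002,0.419,-0.107,-0.019,-0.343,1]]

```text
t: 8.45
position: [633.2, -12.5, 318.7]
tcp_rot: [0.765, 1.543, -1.244]
force: [0.1, 0.2, -1.3]
grip_width: 0.124
```

Call:
arm_command:
  motion:
    - [[0,0,0,0,0,0,1],[0,0,0,0,0,0,1],[0,0,0,0,0,0,1]]

```text
t: 8.75
position: [633.3, -7.7, 321.8]
tcp_rot: [0.764, 1.54, -1.238]
force: [0.3, 0.9, -0.8]
grip_width: 0.127
```

```bash
python3 - <<'E'
from h import *
im,T=snap('wrist','w7');s=r.state();print(s['t'],s['force'],s['q'].round(2),s['grip_width']*92)
print(lipat()); print(rel(tgt(-45,0,95)),rel(tgt(-45,0,2)))
im,T=snap('side','d7');crop(im,230,60,400,230,4,'d7a')
E
```

```text
8.8 [ 0.1892743   0.81292975 -2.30064505] [-0.15  0.5   1.16 -0.15  1.79 -0.46] 11.670529877118282
(array([-43.6,   2.1,  98.5]), np.float64(0.3), np.float64(0.2))
[ 0.0032 -0.0006  0.0019  0.0027 -0.0002 -0.005 ] [ 0.0962 -0.0011  0.0019  0.0027 -0.0002 -0.005 ]
```

View pics/w7.png

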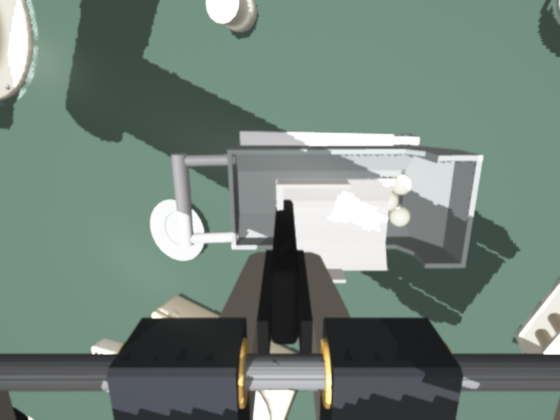

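View pics/d7a.png

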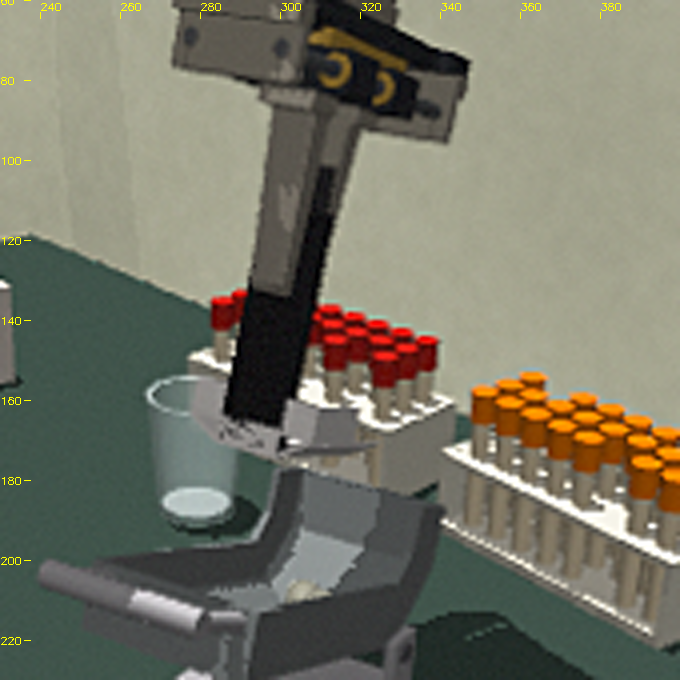

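```bash
python3 - <<'E'
from h import *
T=np.load('pics/w7_T.npy');b=np.linalg.inv(B())
def bf(px,z):
    o,D=ray('wrist',[px],T);o=(b@np.r_[o,1])[:3];d=b[:3,:3]@D[0];return (o+d*(z-o[2])/d[2]).round(1)
for p in [(402,185),(388,202),(400,216)]: print(bf(p,10))
print('top',bf((478,155),76),bf((467,264),76))
print('handle',bf((180,157),31),bf((185,244),31))
print('backwall',bf((232,152),34),bf((237,246),34))
E
```

```text
[-4.3 10.4 10. ]
[-16.4  -6.7  10. ]
[ -3.1 -21.2  10. ]
top [28.5 48.5 76. ] [ 34.  -42.4  76. ]
handle [-211.4   40.3   31. ] [-213.6  -42.8   31. ]
backwall [-164.7   45.1   34. ] [-163.6  -43.6   34. ]
```

Call:
arm_command:
  motion:
    - [[0.03,-0.001,0.005,0.003,0,-0.005,1],[0.06,-0.001,0.005,0.003,0,-0.005,1],[0.084,-0.001,0.005,0.003,0,-0.005,1],[0.084,-0.001,0.005,0.003,0,-0.005,1],[0.084,-0.001,0.005,0.003,0,-0.005,1],[0.084,-0.001,0.005,0.003,0,-0.005,1]]

```text
t: 9.45
position: [608.2, -22.8, 245.4]
tcp_rot: [0.764, 1.537, -1.244]
force: [0.7, 0.6, -1.2]
grip_width: 0.129
```

```bash
cat > m.py <<'E'
from h import *
s=r.state();print(s['t'],s['force'].round(1),s['torque'].round(2),s['grip_width']*92,lipat())
E
python3 m.py; python3 -c "
from h import *
print(rel(tgt(-45,-3,1.5)),rel(tgt(-45,-3,0)))"
```

```text
9.45 [ 0.7  0.6 -1.2] [ 0.13 -0.3   0.01] 11.845141725675866 (array([-44.4,  -5.4,  16.7]), np.float64(0.2), np.float64(-0.1))
[ 0.0149 -0.0001 -0.002  -0.0025  0.0013 -0.0031] [ 0.0164 -0.0002 -0.002  -0.0025  0.0013 -0.0031]
```

Call:
arm_command:
  motion:
    - [[0.008,0,-0.002,-0.002,0,-0.003,1],[0.013,0,-0.002,-0.002,0,-0.003,1],[0.015,0,-0.002,-0.002,0,-0.003,1],[0.015,0,-0.002,-0.002,0,-0.003,1],[0.015,0,-0.002,-0.002,0,-0.003,1]]

```text
t: 9.95
position: [601.8, -22.6, 230.1]
tcp_rot: [0.761, 1.542, -1.246]
force: [-0.3, 1.0, 4.6]
grip_width: 0.126
```

```bash
python3 m.py;python3 - <<'E'
from h import *
im,T=snap('wrist','w8')
crop(im,220,100,490,300,2,'w8a')
E
```

```text
9.95 [-0.3  1.   4.6] [ 0.37  0.08 -0.07] 11.635809986645597 (array([-45.7,  -2.9,  -0.2]), np.float64(-0.1), np.float64(-0.0))
```

View pics/w8a.png

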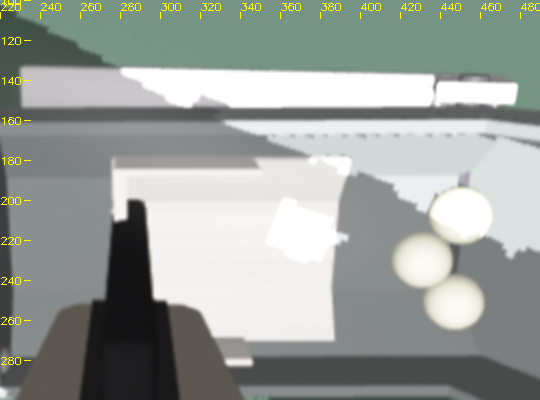

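```bash
python3 - <<'E'
from h import *
T=np.load('pics/w8_T.npy');b=np.linalg.inv(B())
def bf(px,z):
    o,D=ray('wrist',[px],T);o=(b@np.r_[o,1])[:3];d=b[:3,:3]@D[0];return (o+d*(z-o[2])/d[2]).round(1)
for p in [(461,215),(422,260),(454,301)]: print(bf((220+p[0]/2,100+p[1]/2),10))
print('crease',bf((220+462/2,100+175/2),0), 'lip',bf((220+350/2,100+158/2),11),bf((220+333/2,100+340/2),11))
print('floor/side fold',bf((220+30/2,100+177/2),0))
E
```

```text
[-5.  11.1 10. ]
[-16.6  -5.6  10. ]
[ -3.1 -21.4  10. ]
crease [-1.8 23.1  0. ] lip [-45.8  31.6  11. ] [-46.  -36.5  11. ]
floor/side fold [-156.5   22.5    0. ]
```

Call:
arm_command:
  motion:
    - [[0,0.008,0.001,0,0,0,1],[0,0.015,0.001,0,0,0,1],[0,0.02,0.001,0,0,0,1],[0,0.024,0.001,0,0,0,1],[0,0.028,0.001,0,0,0,1],[0,0.032,0.001,0,0,0,1],[0,0.034,0.001,0,0,0,1],[0,0.036,0.001,0,0,0,1],[0,0.036,0.001,0,0,0,1]]

```text
t: 10.9
position: [634.6, -13.7, 217.8]
tcp_rot: [0.76, 1.542, -1.247]
force: [-2.4, 0.2, 7.8]
grip_width: 0.124
```

```bash
python3 m.py;python3 - <<'E'
from h import *
im,T=snap('wrist','w9')
crop(im,220,100,490,300,2,'w9a')
E
```

```text
10.9 [-2.4  0.2  7.8] [ 0.22  0.41 -0.04] 11.366832103511449 (array([-9.7, -4.2, -0.2]), np.float64(-0.2), np.float64(-0.0))
```

View pics/w9a.png

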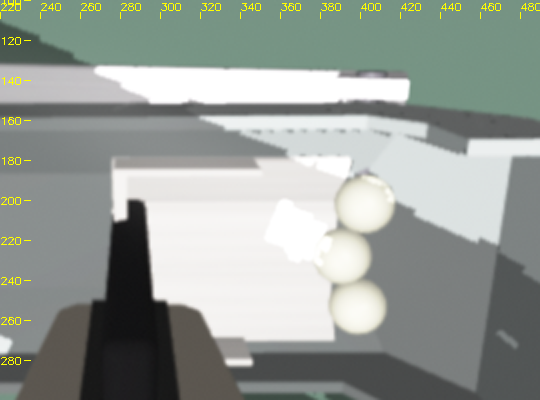

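```bash
python3 - <<'E'
from h import *
T0=pose()
def lip(s):
    if s<=50: p=np.array([.574*s,.819*s])+1.5*np.array([-.819,.574])
    else: p=np.array([28.7-1.5,41+.9+(s-50)])
    return p
rows=[(-5,-4,0.3,0)]
import sys
for s in [0,5,10,15,20,25,30,35,40,45,50,54,58,62,66]:
    x,z=lip(s); b=np.arcsin(max(0,(z-2.5)/81)); b=min(b,np.radians(42)); rows.append((x,-4,z,b))
prev=None
for k in rows: print(np.round(k[:3],1),np.degrees(k[3]).round(1),rel(tgt(*k),T0))
E
```

```text
[-5.  -4.   0.3] 0.0 [-0.0003  0.0042 -0.0001 -0.0008  0.      0.0029]
[-1.2 -4.   0.9] 0.0 [-0.0009  0.008  -0.0001 -0.0008  0.      0.0029]
[ 1.6 -4.   5. ] 1.7 [-0.0026  0.0059 -0.0001 -0.0008  0.      0.0332]
[ 4.5 -4.   9.1] 4.6 [-0.0024  0.0006 -0.0001 -0.0008  0.      0.0839]
[ 7.4 -4.  13.1] 7.6 [-1.800e-03 -4.400e-03 -1.000e-04 -8.000e-04  1.000e-04  1.347e-01]
[10.3 -4.  17.2] 10.5 [-7.000e-04 -9.300e-03 -1.000e-04 -8.000e-04  1.000e-04  1.859e-01]
[13.1 -4.  21.3] 13.4 [ 8.000e-04 -1.390e-02 -1.000e-04 -8.000e-04  1.000e-04  2.376e-01]
[16.  -4.  25.4] 16.4 [ 2.700e-03 -1.840e-02 -1.000e-04 -8.000e-04  1.000e-04  2.899e-01]
[18.9 -4.  29.5] 19.5 [ 5.200e-03 -2.260e-02 -1.000e-04 -8.000e-04  2.000e-04  3.431e-01]
[21.7 -4.  33.6] 22.6 [ 8.100e-03 -2.660e-02 -1.000e-04 -8.000e-04  2.000e-04  3.973e-01]
[24.6 -4.  37.7] 25.8 [ 1.160e-02 -3.040e-02 -1.000e-04 -8.000e-04  2.000e-04  4.527e-01]
[27.5 -4.  41.8] 29.0 [ 1.560e-02 -3.390e-02 -1.000e-04 -8.000e-04  2.000e-04  5.096e-01]
[27.2 -4.  45.9] 32.4 [ 2.030e-02 -4.020e-02 -1.000e-04 -8.000e-04  2.000e-04  5.684e-01]
[27.2 -4.  49.9] 35.8 [ 2.56e-02 -4.58e-02 -1.00e-04 -8.00e-04  3.00e-04  6.28e-01]
[27.2 -4.  53.9] 39.4 [ 3.160e-02 -5.110e-02 -1.000e-04 -8.000e-04  3.000e-04  6.903e-01]
[27.2 -4.  57.9] 42.0 [ 3.510e-02 -5.450e-02 -1.000e-04 -8.000e-04  3.000e-04  7.359e-01]
```

Call:
arm_command:
  motion:
    - [[0,0.002,0,0,0,0.003,1],[-0.0005,0.004,0,0,0,0.003,1],[-0.0007,0.006,0,0,0,0.003,1],[-0.0009,0.008,0,0,0,0.003,1],[-0.0009,0.008,0,0,0,0.003,1]]

```text
t: 11.45
position: [641.9, -11.3, 214.8]
tcp_rot: [0.762, 1.541, -1.244]
force: [-1.1, 0.7, 4.4]
grip_width: 0.127
```

```bash
python3 m.py;python3 - <<'E'
from h import *
im,T=snap('wrist','w10')
crop(im,220,100,490,300,2,'w10a')
E
```

```text
11.45 [-1.1  0.7  4.4] [ 0.17  0.1  -0.08] 11.70912452888163 (array([-1. , -4. , -0.1]), np.float64(0.0), np.float64(-0.0))
```

View pics/w10a.png

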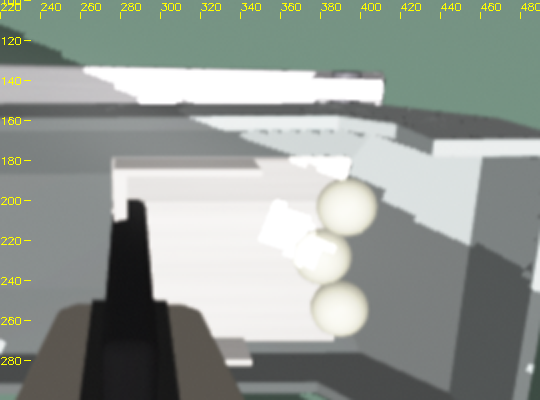

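Call:
arm_command:
  motion:
    - [[-0.0017,-0.002,0,0,0,0.03,1],[-0.0015,-0.0074,0,0,0,0.081,1],[-0.0009,-0.0124,0,0,0,0.132,1],[0.0002,-0.0173,0,0,0,0.183,1],[0.0017,-0.0219,0,0,0,0.235,1],[0.0036,-0.0264,0,0,0,0.287,1],[0.0061,-0.0306,0,0,0,0.34,1],[0.009,-0.0346,0,0,0,0.394,1],[0.0125,-0.0384,0,0,0,0.45,1],[0.0125,-0.0384,0,0,0,0.45,1]]

```text
t: 12.5
position: [601.8, -23.4, 215.5]
tcp_rot: [1.043, 1.276, -0.908]
force: [0.3, 1.5, -1.6]
grip_width: 0.128
```

```bash
python3 m.py;python3 - <<'E'
from h import *
im,T=snap('wrist','w11')
crop(im,220,100,490,300,2,'w11a')
def lip(s): return np.array([28.7-1.5,41+.9+(s-50)])
for s in [50,54,58,62,66,70]:
    x,z=lip(s); b=min(np.arcsin((z-2.5)/81),np.radians(42)); print(s,rel(tgt(x,-4,z,b)))
E
```

```text
12.5 [ 0.3  1.5 -1.6] [0.15 0.09 0.08] 11.800075260630772 (array([23.8, -3.7, 35.4]), np.float64(25.8), np.float64(-0.1))
50 [ 0.0004 -0.0038  0.0002 -0.0019 -0.0007  0.0593]
54 [ 0.002  -0.0111  0.0003 -0.0019 -0.0006  0.1167]
58 [ 0.0042 -0.0184  0.0003 -0.0019 -0.0006  0.1764]
62 [ 0.0074 -0.0258  0.0003 -0.0019 -0.0005  0.2387]
66 [ 0.009  -0.0304  0.0003 -0.002  -0.0005  0.2843]
70 [ 0.0054 -0.0287  0.0003 -0.002  -0.0005  0.2843]
```

View pics/w11a.png

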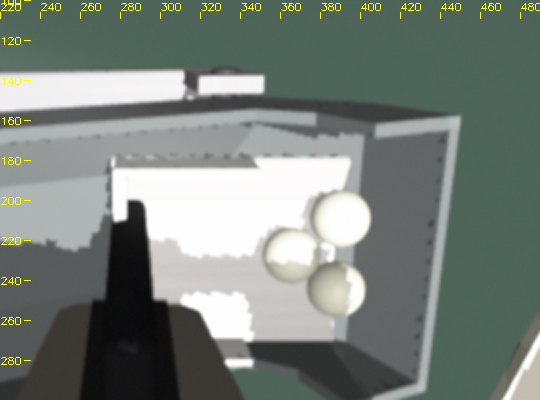

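Call:
arm_command:
  motion:
    - [[0.0004,-0.0038,0,0,0,0.059,1],[0.002,-0.0111,0,0,0,0.117,1],[0.0042,-0.0184,0,0,0,0.176,1],[0.0074,-0.0258,0,0,0,0.239,1],[0.009,-0.0304,0,0,0,0.284,1],[0.0054,-0.0287,0,0,0,0.284,1],[0.0054,-0.0287,0,0,0,0.284,1],[0.0054,-0.0287,0,0,0,0.284,1],[0.0054,-0.0287,0,0,0,0.284,1],[0.0054,-0.0287,0,0,0,0.284,1]]

```text
t: 13.55
position: [576.6, -31.6, 208.2]
tcp_rot: [1.186, 1.094, -0.691]
force: [0.4, 0.3, -1.3]
grip_width: 0.131
```

```bash
python3 m.py;python3 - <<'E'
from h import *
im,T=snap('wrist','w12')
crop(im,220,100,490,300,2,'w12a')
im,T=snap('scene','s12')
E
```

```text
13.55 [ 0.4  0.3 -1.3] [-0.1   0.36  0.02] 12.062527912051292 (array([28.2, -4. , 63.1]), np.float64(42.0), np.float64(-0.0))
```

View pics/w12a.png

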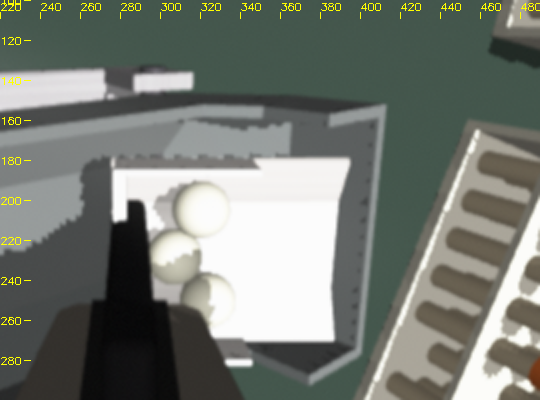

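View pics/s12.png

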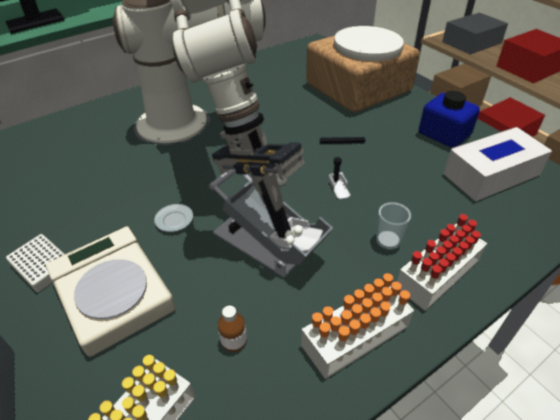

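```bash
python3 - <<'E'
from h import *
T=pose(); print((T[:3,:3].T@[0,0,1]).round(3))
for n,f in (('scene','s12'),('side','d7')):
    im=cv2.imread(f'pics/{f}.png'); hsv=cv2.cvtColor(im,cv2.COLOR_BGR2HSV)
    seed={'scene':(111,289),'side':(425,316)}[n]
    print(n,im[seed[1],seed[0]],hsv[seed[1],seed[0]])
    b,g,rr=[im[:,:,i].astype(int) for i in range(3)]
    m=((b>=rr-2)&(b>110)).astype(np.uint8)
    m=cv2.morphologyEx(m,cv2.MORPH_OPEN,np.ones((3,3)))
    k,l,st,ce=cv2.connectedComponentsWithStats(m)
    i=l[seed[1],seed[0]];print(st[i])
    c=max(cv2.findContours((l==i).astype(np.uint8),0,cv2.CHAIN_APPROX_NONE)[0],key=len)
    P=onz(n,c.reshape(-1,2),66)
    A=np.c_[2*P[:,:2],np.ones(len(P))];s=np.linalg.lstsq(A,(P[:,:2]**2).sum(1),rcond=None)[0]
    print('centre',s[:2],'R',np.sqrt(s[2]+s[0]**2+s[1]**2))
crop(cv2.imread('pics/scene0.png'),40,220,190,360,4,'p1')
crop(cv2.imread('pics/side0.png'),310,260,500,420,4,'p2')
E
```

```text
[-0.927  0.374 -0.   ]
scene [199 195 193] [110   8 199]
[  75  260   71   58 3175]
centre [ 557.86614883 -361.80552513] R 65.86866933212902
side [201 197 198] [128   5 201]
[ 379  283   93   64 4428]
centre [ 555.51549853 -362.35141483] R 66.21541776255398
```

View pics/p1.png

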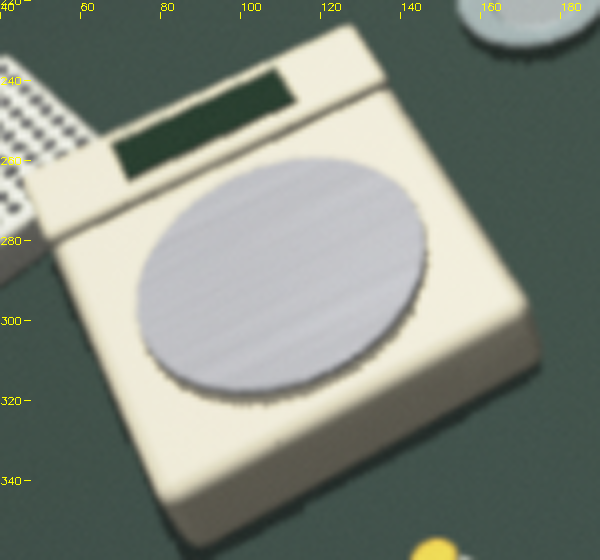

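View pics/p2.png

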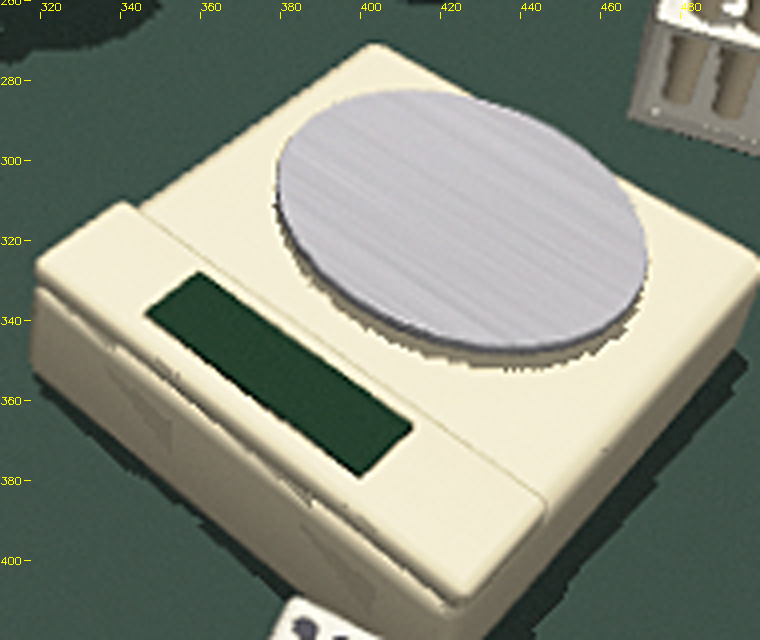

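Call:
arm_command:
  motion:
    - [[-0.0046,0.0019,0,0,0,0,1],[-0.0139,0.0056,0,0,0,0,1],[-0.0278,0.0112,0,0,0,0,1],[-0.0417,0.0168,0,0,0,0,1],[-0.0556,0.0224,0,0,0,0,1],[-0.0695,0.028,0,0,0,0,1],[-0.0834,0.0337,0,0,0,0,1],[-0.0927,0.0374,0,0,0,0,1],[-0.0973,0.0393,0,0,0,0,1],[-0.0973,0.0393,0,0,0,0,1]]

```text
t: 14.65
position: [576.5, -31.8, 313.8]
tcp_rot: [1.187, 1.092, -0.69]
force: [-0.3, -0.4, -1.7]
grip_width: 0.128
```

```bash
python3 m.py;python3 - <<'E'
from h import *
im,T=snap('wrist','w13')
crop(im,220,100,490,300,2,'w13a'); print(T.round(3))
def lev(p,up,off=165):
    c,s=np.cos(up),np.sin(up); sx=ux*c+np.array([0,0,s]); sz=-ux*s+np.array([0,0,c])
    G=np.eye(4);G[:3,:3]=np.c_[-sz,sx,-uy];G[:3,3]=np.array(p)+off*sz;return G
for up in (.25,.2): print(rel(lev([522.3,-372.7,66+60],up)))
E
```

```text
14.65 [-0.3 -0.4 -1.7] [-0.13  0.36  0.05] 11.747335857320847 (array([ -8.1,  -4.3, 162.4]), np.float64(42.1), np.float64(-0.0))
[[ 3.58000e-01  8.85000e-01  2.97000e-01  5.76518e+02]
 [ 1.11000e-01  2.76000e-01 -9.55000e-01 -3.17920e+01]
 [-9.27000e-01  3.75000e-01  0.00000e+00  3.13751e+02]
 [ 0.00000e+00  0.00000e+00  0.00000e+00  1.00000e+00]]
[-4.760e-02 -1.897e-01  3.096e-01 -8.000e-04 -1.000e-04 -1.336e-01]
[-4.630e-02 -1.816e-01  3.096e-01 -8.000e-04 -1.000e-04 -1.836e-01]
```

View pics/w13a.png

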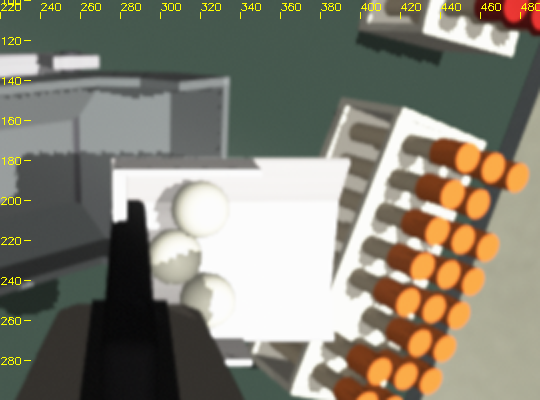

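Call:
arm_command:
  motion:
    - [[-0.001,-0.0038,0.0062,0,0,-0.003,1],[-0.0029,-0.0114,0.0186,0,0,-0.008,1],[-0.0057,-0.0228,0.0372,0,0,-0.016,1],[-0.009,-0.036,0.0588,0,0,-0.025,1],[-0.0124,-0.0493,0.0805,0,0,-0.035,1],[-0.0157,-0.0626,0.1022,0,0,-0.044,1],[-0.019,-0.0759,0.1238,0,0,-0.053,1],[-0.0224,-0.0892,0.1455,0,0,-0.063,1],[-0.0257,-0.1024,0.1672,0,0,-0.072,1],[-0.029,-0.1157,0.1889,0,0,-0.081,1]]

```text
t: 15.7
position: [518.6, -249.2, 295.7]
tcp_rot: [1.148, 1.147, -0.754]
force: [-0.1, -0.3, -1.5]
grip_width: 0.127
```

```bash
python3 m.py;cat >> h.py <<'E'
def lev(p,up,off=165):
    c,s=np.cos(up),np.sin(up); sx=ux*c+np.array([0,0,s]); sz=-ux*s+np.array([0,0,c])
    G=np.eye(4);G[:3,:3]=np.c_[-sz,sx,-uy];G[:3,3]=np.array(p)+off*sz;return G
E
python3 - <<'E'
from h import *
print(pose().round(3))
print(rel(lev([522.3,-372.7,66+60],.25)))
E
```

```text
15.7 [-0.1 -0.3 -1.5] [-0.09  0.3   0.04] 11.723358854858407 (array([-121.3, -194.5,   90.8]), np.float64(37.3), np.float64(-0.1))
[[ 2.84000e-01  9.12000e-01  2.97000e-01  5.18567e+02]
 [ 8.90000e-02  2.83000e-01 -9.55000e-01 -2.49220e+02]
 [-9.55000e-01  2.97000e-01 -1.00000e-03  2.95749e+02]
 [ 0.00000e+00  0.00000e+00  0.00000e+00  1.00000e+00]]
[-0.0126 -0.0734  0.1191 -0.0019 -0.0003 -0.0518]
```

Call:
arm_command:
  motion:
    - [[-0.002,-0.013,0.021,0,0,-0.009,1],[-0.004,-0.026,0.042,0,0,-0.018,1],[-0.007,-0.039,0.063,0,0,-0.027,1],[-0.009,-0.051,0.083,0,0,-0.036,1],[-0.011,-0.06,0.098,0,0,-0.043,1],[-0.012,-0.067,0.109,0,0,-0.048,1],[-0.0125,-0.071,0.115,0,0,-0.05,1],[-0.0126,-0.073,0.119,0,0,-0.052,1],[-0.0126,-0.073,0.119,0,0,-0.052,1],[-0.0126,-0.073,0.119,0,0,-0.052,1]]

```text
t: 16.7
position: [485.2, -382.1, 286.7]
tcp_rot: [1.121, 1.181, -0.792]
force: [-0.1, 0.1, -2.2]
grip_width: 0.128
```

```bash
python3 m.py;python3 - <<'E'
from h import *
print(pose().round(3))
im,T=snap('wrist','w14')
im,T=snap('side','d14')
for up,h in ((.16,45),(.08,30),(0,15)): print(rel(lev([522.3,-372.7,66+h],up)))
E
```

```text
16.7 [-0.1  0.1 -2.2] [-0.03  0.23  0.05] 11.775585332387042 (array([-189.9, -311.1,   49.8]), np.float64(34.4), np.float64(-0.0))
[[ 2.37000e-01  9.25000e-01  2.98000e-01  4.85227e+02]
 [ 7.50000e-02  2.89000e-01 -9.55000e-01 -3.82054e+02]
 [-9.69000e-01  2.48000e-01 -1.00000e-03  2.86737e+02]
 [ 0.00000e+00  0.00000e+00  0.00000e+00  1.00000e+00]]
[ 0.0154  0.0083  0.0022  0.0001 -0.0004 -0.091 ]
[ 3.17e-02  1.76e-02  2.20e-03  1.00e-04 -4.00e-04 -1.71e-01]
[ 4.90e-02  2.68e-02  2.20e-03  1.00e-04 -4.00e-04 -2.51e-01]
```

View pics/w14.png

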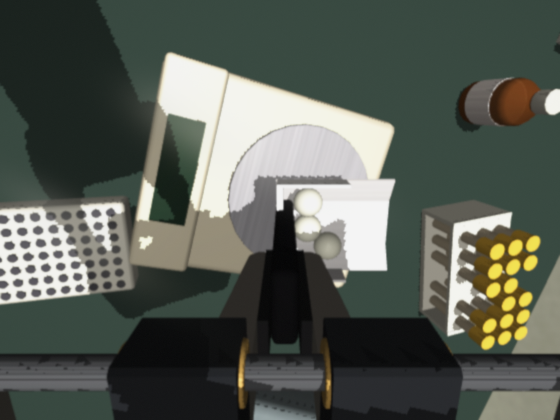

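View pics/d14.png

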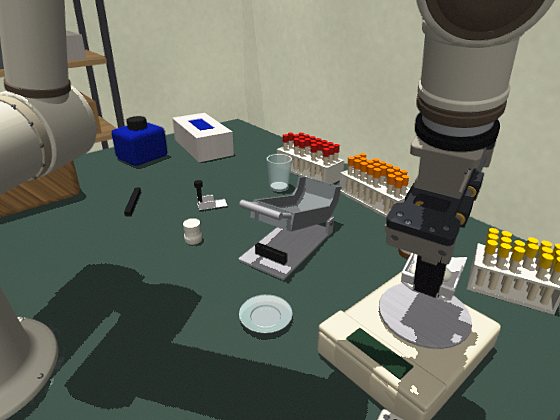

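Call:
arm_command:
  motion:
    - [[0.003,0.0018,0.0004,0,0,-0.018,1],[0.007,0.004,0.001,0,0,-0.043,1],[0.012,0.0065,0.0015,0,0,-0.07,1],[0.018,0.0095,0.002,0,0,-0.1,1],[0.024,0.0135,0.002,0,0,-0.132,1],[0.0305,0.0168,0.002,0,0,-0.163,1],[0.0365,0.02,0.002,0,0,-0.194,1],[0.0425,0.0235,0.002,0,0,-0.222,1],[0.047,0.0258,0.002,0,0,-0.243,1],[0.049,0.0268,0.002,0,0,-0.251,1]]

```text
t: 17.8
position: [522.5, -372.7, 245.1]
tcp_rot: [0.983, 1.339, -0.984]
force: [-0.2, 0.4, -1.6]
grip_width: 0.126
```

Call:
arm_command:
  motion:
    - [[0,0,0,0,0,0,1],[0,0,0,0,0,0,1],[0,0,0,0,0,0,1]]

```text
t: 18.1
position: [521.8, -373.5, 246.3]
tcp_rot: [0.984, 1.337, -0.984]
force: [1.2, 0.2, -1.3]
grip_width: 0.127
```

```bash
python3 m.py;python3 - <<'E'
from h import *
T14=np.load('pics/w14_T.npy')
P=onz('wrist',[(228,197),(240,160),(270,131),(303,124),(345,143),(368,178)],66,T14)
A=np.c_[2*P[:,:2],np.ones(len(P))];s=np.linalg.lstsq(A,(P[:,:2]**2).sum(1),rcond=None)[0];print('pan wrist',s[:2],np.sqrt(s[2]+s[0]**2+s[1]**2))
print(pose().round(4))
im,T=snap('wrist','w15')
im,T=snap('side','d15');crop(im,340,180,520,340,4,'d15a')
for h in (3,0): print(rel(lev([522.3,-372.7,66+h],0)))
E
```

```text
18.1 [ 1.2  0.2 -1.3] [0.03 0.01 0.04] 11.710929850416791 (array([-168.9, -314.1,  -11. ]), np.float64(20.1), np.float64(-0.1))
pan wrist [ 554.46145146 -361.15923365] 67.206572424011
[[ 3.000000e-04  9.549000e-01  2.970000e-01  5.217817e+02]
 [-2.000000e-04  2.970000e-01 -9.549000e-01 -3.735165e+02]
 [-1.000000e+00  2.000000e-04  3.000000e-04  2.462829e+02]
 [ 0.000000e+00  0.000000e+00  0.000000e+00  1.000000e+00]]
[ 0.0123  0.0007 -0.0006 -0.0013  0.0003 -0.0002]
[ 0.0153  0.0007 -0.0006 -0.0013  0.0003 -0.0002]
```

View pics/w15.png

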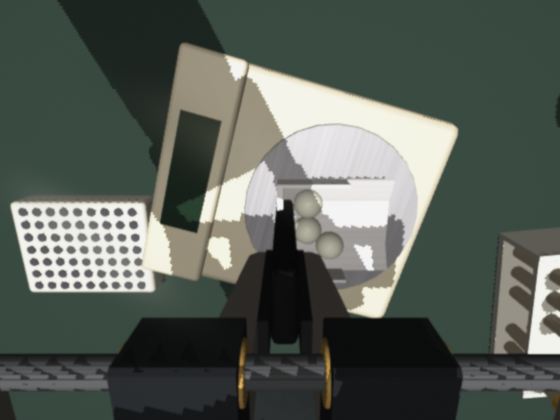

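View pics/d15a.png

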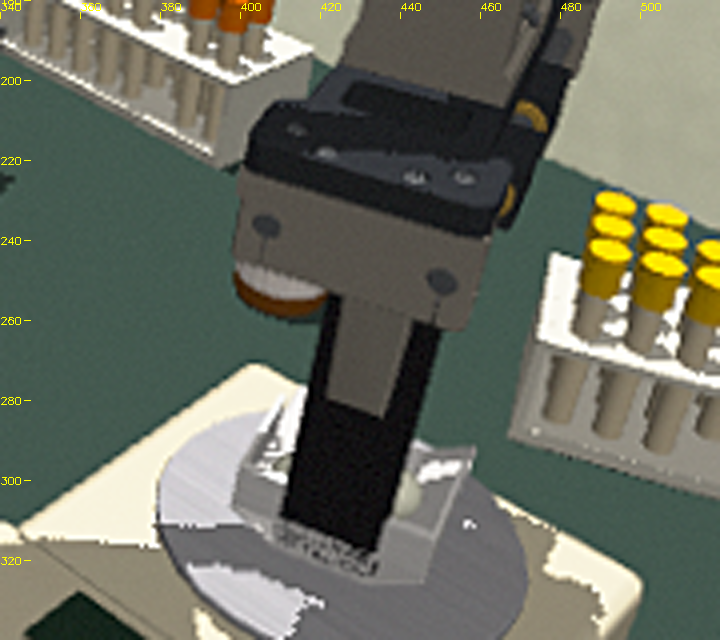

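Call:
arm_command:
  motion:
    - [[0.003,0,0,0,0,0,1],[0.006,0,0,0,0,0,1],[0.009,0,0,0,0,0,1],[0.012,0,0,0,0,0,1],[0.0135,0,0,0,0,0,1],[0.0135,0,0,0,0,0,1],[0.0135,0,0,0,0,0,1]]

```text
t: 18.9
position: [522.0, -373.2, 232.4]
tcp_rot: [0.984, 1.337, -0.984]
force: [0.4, 0.1, -2.1]
grip_width: 0.13
```

```bash
python3 m.py;python3 - <<'E'
from h import *
print(pose().round(4)[:,3])
E
```

```text
18.9 [ 0.4  0.1 -2.1] [ 0.02  0.01 -0.02] 11.927920610492597 (array([-163.9, -313.8,  -24. ]), np.float64(20.0), np.float64(-0.0))
[ 521.9957 -373.2225  232.4218    1.    ]
```

Still 1–1.5 mm up; ease down until contact.

Call:
arm_command:
  motion:
    - [[0.0008,0,0,0,0,0,1],[0.0015,0,0,0,0,0,1],[0.002,0,0,0,0,0,1],[0.002,0,0,0,0,0,1]]

```text
t: 19.3
position: [522.0, -373.3, 231.0]
tcp_rot: [0.984, 1.337, -0.984]
force: [-1.0, 0.1, 1.6]
grip_width: 0.125
```

```bash
python3 m.py;python3 - <<'E'
from h import *
print(pose().round(4)[:,3])
E
```

```text
19.3 [-1.   0.1  1.6] [ 0.16  0.18 -0.  ] 11.485364405730838 (array([-163.4, -314. ,  -25.4]), np.float64(20.1), np.float64(-0.0))
[ 522.037  -373.3498  230.9639    1.    ]
```

Call:
arm_command:
  motion:
    - [[0,0,0,0,0,0,0.6],[0,0,0,0,0,0,0.5],[0,0,0,0,0,0,0.4],[0,0,0,0,0,0,0.3],[0,0,0,0,0,0,0.3]]
  grip_force: 10

```text
t: 19.8
position: [522.0, -373.2, 230.4]
tcp_rot: [0.984, 1.337, -0.984]
force: [0.6, -0.2, 0.8]
grip_width: 0.349
```

```bash
python3 m.py;python3 - <<'E'
from h import *
im,T=snap('wrist','w16')
E
```

```text
19.8 [ 0.6 -0.2  0.8] [ 0.03 -0.08  0.04] 32.078504666155524 (array([-163.2, -313.7,  -25.9]), np.float64(20.0), np.float64(-0.0))
```

View pics/w16.png

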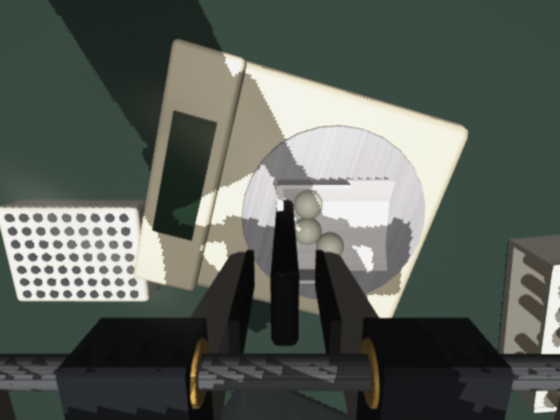

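Released, the scoop stands flat with the three balls in its rear. Retreat straight up.

Call:
arm_command:
  motion:
    - [[-0.01,0,0,0,0,0,0.3],[-0.03,0,0,0,0,0,0.3],[-0.06,0,0,0,0,0,0.3],[-0.1,0,0,0,0,0,0.3],[-0.13,0,0.0,0,0,0,0.3],[-0.15,0,0.02,0,0,0,0.3],[-0.15,0,0.05,0,0,0,0.3],[-0.15,0,0.06,0,0,0,0.3],[-0.15,0,0.06,0,0,0,0.3]]

```text
t: 20.75
position: [539.6, -431.3, 379.6]
tcp_rot: [0.985, 1.338, -0.985]
force: [0.8, 0.2, -0.2]
grip_width: 0.347
```

```bash
python3 m.py;python3 - <<'E'
from h import *
im,T=snap('wrist','w17'); crop(im,150,0,430,260,2,'w17a')
im,T=snap('side','d17'); crop(im,220,150,500,370,2,'d17a')
im,T=snap('scene','s17')
E
```

```text
20.75 [ 0.8  0.2 -0.2] [-0.03 -0.05  0.02] 31.950615285325398 (array([-214.9, -374.3,  114. ]), np.float64(20.0), np.float64(-0.1))
```

View pics/w17a.png

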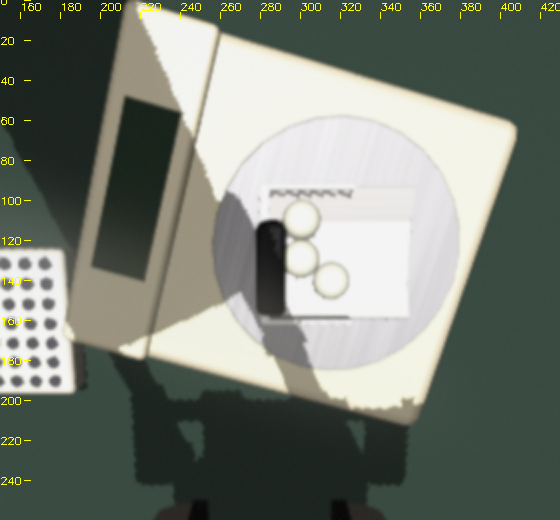

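View pics/d17a.png

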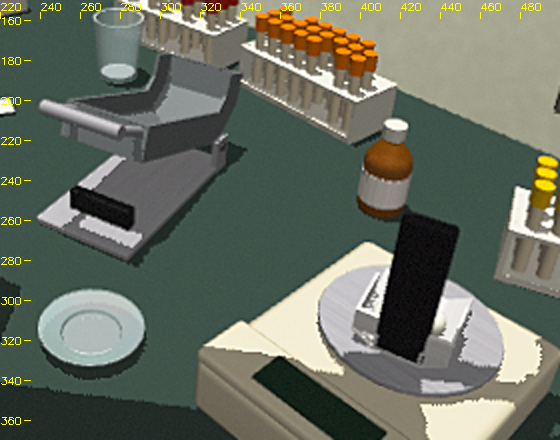

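View pics/s17.png

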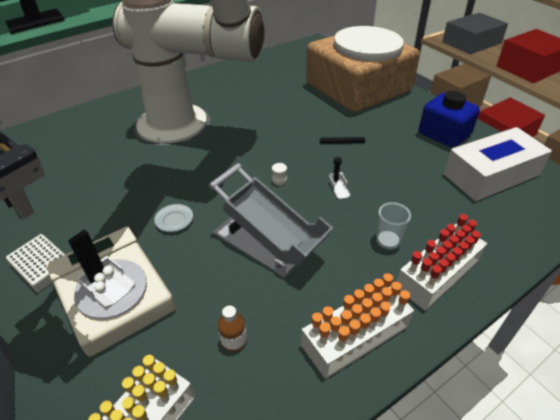

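```bash
python3 -c "
from plant import r
print(r.finish_job(), r.state()['t'])"
```

```text
the job is handed in; nothing more can be done
the job is handed in; nothing more can be done
```

The job is done and handed in after about 21 s, with the arm clear of everything.

- **Bin:** I gripped the bar handle and lifted until the force rose to about 25 N with no further motion, which is the stop at about 20°. I then let go. Every later picture shows the bin still tilted, and now empty.
- **Scooping:** I ran the broad scoop along the floor under the three balls. I then swept the lip up the end wall while tilting it back, and all three balls rolled to the rear of the scoop. Contact forces stayed below 10 N.
- **Placing:** I levelled the scoop over the pan and set it down to a light contact of about 4 N, then released it and backed off.
- **Last checks:** The final pictures show the scoop standing flat with its centre within a few mm of the pan's centre. All three balls are in it and none is on the bench. The three camera estimates of the pan's centre differed by about 3 mm, and I used a value close to their average.

No check failed.

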